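# Seal a gel tray in the cam casting stand

### The arm

A 6-joint arm with a two-finger parallel gripper is mounted at the origin on a cart in front of the work surface, level with it; the furniture and walls round the work are solid. World frame = base frame: x ahead of the robot, y to its left, z up, the work surface at z = 0. Lengths are in mm, angles in rad, forces in N, time in s.
With the tool pointing down it reaches from about 325 to 1000 mm from the base axis. Payload 5.1 kg.
Tool frame: the origin (TCP) lies midway between the tips of the shut fingers; the grasp point (between the pads) lies tcp_to_grasp behind it (tcp_to_grasp is the distance from the TCP to the grasp point, in mm); z points along the fingers, x is the direction in which the jaws open and shut, and the axes are right-handed (so a half turn about z gives the same grasp; the last joint's range is limited). The gripper opens to 85 mm and grips with 20 to 120 N. Pads are 22 mm wide; open, the fingers measure 114 mm over their backs; the gripper's body (76 mm by 85 mm) begins 54 mm behind the grasp point. The pads swing forward as they close: fully open they stand 13 mm farther back than shut.
Start: joints at [-1.363, 0.124, 1.65, -0, 1.367, -0.083], TCP at [186.335, -622.707, 231.322] pointing down, gripper open.
Joint ranges: [-2.61, 2.61], [-1.02, 2.33], [0.03, 2.71], [-1.35, 4.49], [0.32, 2.68], [-2.91, 2.91]. Speed limits (rad/s): [2.57, 2.57, 3.14, 3.14, 3.14, 3.14].

### API

Orientations are given as a unit quaternion [w, x, y, z].
In Python, from bench import sense, grab_frame, camera_info, finish_job, regions_of, place_of, tcp_to_grasp gives the robot as it stands.
- The arm moves only by the shell command python3 -m crank 'ROWS' [FORCE]. ROWS is JSON, a list that holds one entry, the list of rows, each a list of 5 numbers: the opening, from 0 (shut) to 1 (fully open), then the shift along the tool's x, y, z in units of 40 mm (1.0 is 40 mm), then the turn about the tool's z in degrees. A call has 1 to 8 rows; each row shifts and turns the pose as measured when the row begins, along the tool's axes as they then stand; what a row does not reach is not made up. A row lasts 1/12 s, in which the tool goes at most 41.7 mm and 7.16 degrees, less where a joint would pass 70% of its speed; a pose out of reach is approached as far as the arm can. A call is refused whole if a number of a shift passes 1 or a number of a turn 7.16, either way. A call with a gripper value outside its range is refused whole. The fingers move at their own pace and stop on an object; FORCE is the grip in N (left out, the last holds). Time passes only in rows, so rows that do not move let the fingers close. It gives the time, the measured TCP pose, the force and the opening at its end, in the units of the state.
- sense(): the state, without advancing time (a new reading comes with each control period).
- grab_frame(name): name is "scene" or "side" or "wrist"; returns the picture (400x640x3 uint8, red, green, blue); there is no depth.
- camera_info(name): a dict with "fx", "fy", "cx", "cy" (pixels), "distortion" ([k1, k2, p1, p2, k3] as OpenCV has them; the pictures are not rectified), "T" (4x4, takes a point from camera to world coordinates). Camera axes: x right, y down, z forward; pixel columns grow to the right and rows downward; lengths in mm; the calibration is good to about 2 mm. A picture is of the moment at which its call begins: read the wrist's pose just before it. camera_info takes no time and is no camera call; for the wrist camera it gives the pose at the moment of the call.
- finish_job(): hands the job in, once; it reports no verdict.
Trained networks look in the newest picture that a camera, given by its name, has taken for a name from the list of things; names that differ only in an ending like _2 or _b are one class to them, and where a whole thing is asked for, a point or a joint stands for the part that bears it (a point fixed in the world has none). Each returns a list of dicts, best first, with "p" (0 to 1); they miss things now and then, are a little off and sometimes report something else, mostly with a low value. They report only what shows in the picture. A call takes as long as a camera call. They do not tell look-alikes from the thing itself.
- regions_of(camera, label): "mask" (400x640 bool, what is visible of it).
- place_of(camera, label): "position" ([x, y, z] in mm, in world coordinates, good to about 4 mm: a listed point, or the origin of a listed thing).
The state is a dict: "time": time; "qpos": joint angles; "qd": joint speeds; "joint_efforts": joint torques, N m; "tcp_pos": TCP position; "tool_rot": TCP orientation; "ft_force": force on the tool from outside, world axes, zero at the start; "moment": the same for the moment, N m; "opening": finger opening in mm.
Only numpy, scipy, OpenCV 4.12 (cv2) and the standard library are available. Lean on these libraries where they do the work, as an engineer would, in place of code of your own. Each camera call takes 0.05 s, during which the arm holds its last target.

### The job

Make the casting stand ready for a gel: lay the small clear gel tray flat on the stand's two ledges between the four pins, its open ends facing the two gates, and let go of it. Then crank the cam until its roller rests on the cam's flat dwell, so that the sprung gate stays pressed hard on the tray and keeps it sealed after you let go of the crank. Keep the crank in hand, so that it never flies past the dwell and lets the gate snap open, do not knock it, and leave the comb, the pen and the cup round the stand where they are.

Things in the scene. Friction and masses are not known exactly. Their poses are not given: they have to be found in the camera images.
- stand: gel casting stand fixed to the bench: aluminium base plate 110 x 298 mm, top at z = 14 mm. Origin on the bench under the plate's middle, z up; y runs along the plate from the cam (-y end) to the fixed gate (+y end). Four round-headed steel pins (8 mm thick, tops at 34 mm) stand at x = +-37, y = 30 and 94 mm. Apart from the shaft with its crank nothing on it is higher than 54 mm
- bed (a point): where the tray's centre belongs when laid in: midway between the open gates and the four pins (x = 0, y = 61, z = 30.5 mm in the stand's frame), axes as the stand's. Two ledges carry the tray's underside at z = 18 mm. The tray has 2 mm of play to the pins on either side and 4 mm to each gate
- fixed_face (a point): middle of the black gasket on the fixed white gate (78 mm wide, top at 48 mm); it faces -y of the stand, at y = 115 mm. The cam's gate pushes the tray against it
- tray_center (a point): centre, half-way up, of the loose clear mini gel tray: 62 mm wide (its x), 100 mm long (its y), 25 mm high, about 110 g; 4 mm floor, two 4 mm side walls along y with comb slots, open ends. Grip it across the 62 mm width at mid-length; pins and gates leave that free. Either way round will do
- gel_tray: the same tray; origin under its centre
- gate: the sliding white gate with gasket (78 mm wide, top at 50 mm, gasket face at y = 7 mm of the stand when open). The cam pushes it to +y up to 14 mm through a stiff spring; when it has met the tray and pushed it home it stands still and only the spring goes on being compressed, so its place does not show how far the cam is. It presses with about 26 N in the dwell
- shaft (a point): axis of the upright camshaft, at the height of the crank hub's top (75 mm), fixed to the stand. The steel plate cam lies at z = 24 to 36 mm. To raise the gate's pressure turn it clockwise seen from above; the other way the cam's steep side blocks
- roller_low (a point): rest place of the 14 mm follower roller, at the cam's +y side. Clockwise it meets in turn: the low arc (no load); a rise of 100 degrees, where the crank gets heavier and runs back if let go; the flat dwell, 34 degrees long, where the crank goes light and stays where it is left; then a steep fall, which throws the crank forward and opens the gate
- crank: crank arm with its knob; origin on the camshaft's axis at bench height, x points to the knob, arm's top at z = 75 mm. It is clamped on the round shaft at an angle that differs each time, so its place does not tell where the dwell is. At the start 22 degrees or more of low arc are left; the dwell's middle comes 140 to 250 degrees of clockwise turn after the start
- knob_grip (a point): grip point on the axis of the crank's upright black knob: 21 mm thick, z = 76 to 120 mm, point at z = 100 mm, 45 mm from the shaft's axis. It spins on its pin, so it can be led round without turning the hand. Drag along the circle when led slowly: 0 to 2 N on the low arc, 8 to 13 N at the end of the rise, 1 to 5 N in the dwell, -8 N or so past it
- comb_mid (a point): a loose gel comb (12 x 160 x 30 mm) standing on its bar in front of the stand; bystander
- pen_mid (a point): a loose marker pen (143 mm long, 12 mm thick) behind the stand; bystander
- cup_mid (a point): a loose small white cup (70 mm wide, 50 mm high) behind the cam; bystander
There are look-alikes about, which are no part of the job. Of the things that look like the gel_tray, take the one that is farthest to the robot's right at the start.

How it is judged:
By the outcome, as a careful person would: the job done as asked, in the order asked, and still so for the second after the job is handed in, with the robot touching nothing.
It also fails if it takes over 72 s, if anything falls off the work surface, if the arm or the gripper's body presses on something with over 40 N, if the wrist force passes 120 N, or if a joint passes its speed limit or range.

## Working session

There is one attempt and no reset: what is moved stays moved. The work goes in short steps, Python scripts to look and compute and a shell command to move; the robot and the scene stay as the last step left them, time stands still between calls to the robot, and variables do not carry over. Pictures are saved under pics/ and viewed, and the job is handed in when it is done.

```bash
ls; mkdir -p pics
python3 - <<'E'
from bench import *
import cv2,numpy as np
for c in ["scene","side","wrist"]:
    f=grab_frame(c); cv2.imwrite(f"pics/a_{c}.png",f[:,:,::-1])
    print(c,np.round(camera_info(c)["T"],2).tolist())
    for l in (["stand","bed","fixed_face","tray_center","gel_tray","gate","shaft","roller_low","crank","knob_grip","comb_mid","pen_mid","cup_mid"] if c!="wrist" else ["gel_tray","shaft"]):
        print(l,[(round(d["p"],2),np.round(d["position"]).tolist()) for d in place_of(c,l)])
print(sense()); print(tcp_to_grasp)
E
```

```text
pics
scene [[-0.64, -0.4, 0.66, -98.22], [-0.77, 0.34, -0.54, 549.17], [-0.01, -0.85, -0.52, 617.29], [0.0, 0.0, 0.0, 1.0]]
stand [(0.65, [542.0, 86.0, -1.0]), (0.46, [556.0, 200.0, 32.0])]
bed [(0.65, [551.0, 151.0, 30.0])]
fixed_face [(0.84, [559.0, 202.0, 33.0])]
tray_center [(0.88, [358.0, -99.0, 11.0]), (0.79, [467.0, -261.0, 14.0])]
gel_tray [(0.92, [356.0, -100.0, 2.0]), (0.69, [466.0, -262.0, 1.0])]
gate [(0.78, [541.0, 85.0, -2.0])]
shaft [(0.69, [521.0, -15.0, 71.0])]
roller_low [(0.8, [523.0, 7.0, 32.0])]
crank []
knob_grip [(0.42, [558.0, -44.0, 98.0])]
comb_mid [(0.76, [451.0, 136.0, 15.0])]
pen_mid [(0.75, [657.0, 140.0, 4.0]), (0.33, [526.0, 6.0, 31.0])]
cup_mid [(0.96, [639.0, -19.0, 22.0])]
side [[-0.36, -0.37, 0.86, -504.46], [-0.93, 0.15, -0.33, 420.77], [-0.01, -0.92, -0.4, 584.68], [0.0, 0.0, 0.0, 1.0]]
stand [(0.84, [538.0, 82.0, 0.0])]
bed [(0.88, [550.0, 144.0, 32.0])]
fixed_face [(0.93, [557.0, 198.0, 24.0])]
tray_center [(0.62, [356.0, -97.0, 13.0])]
gel_tray []
gate [(0.62, [534.0, 86.0, -0.0])]
shaft [(0.63, [518.0, -18.0, 76.0])]
roller_low [(0.75, [524.0
[... 318 characters left out ...]
t []
{'time': 1.55, 'qpos': array([-1.36256429e+00,  1.23780338e-01,  1.65027036e+00,  6.23339406e-06,
        1.36750383e+00, -8.26297889e-02]), 'qd': array([-0.00105329, -0.00119673,  0.00055435,  0.00026379,  0.00238915,
        0.00179633]), 'joint_efforts': array([ 2.73869955e-04, -4.23577845e+01, -3.65746486e+01, -4.69864403e-05,
        5.33444891e-04,  6.70275654e-06]), 'tcp_pos': array([ 186.36093057, -622.71168898,  231.35249073]), 'tool_rot': array([ 1.03144148e-05,  8.02114939e-01, -5.97169678e-01,  1.63143880e-05]), 'ft_force': array([-0.34015351,  0.07899628,  0.24559848]), 'moment': array([-0.00747097, -0.01387438, -0.02684564]), 'opening': 85.4935518422273}
18.700000000000003
```

View pics/a_scene.png

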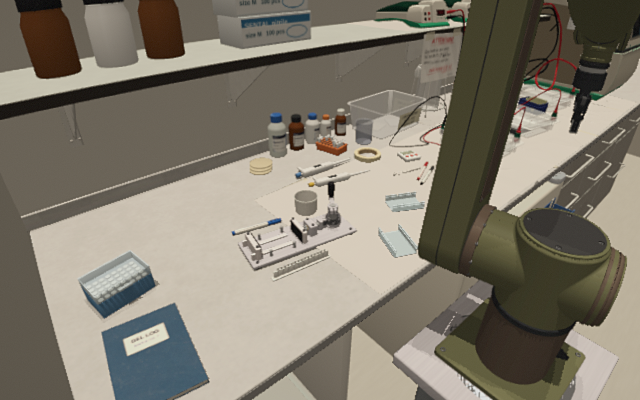

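View pics/a_side.png

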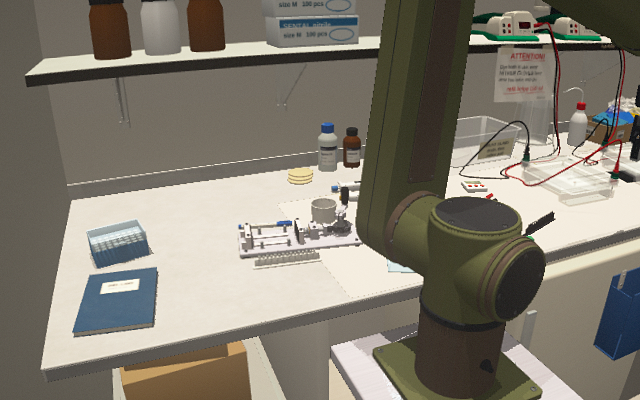

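View pics/a_wrist.png

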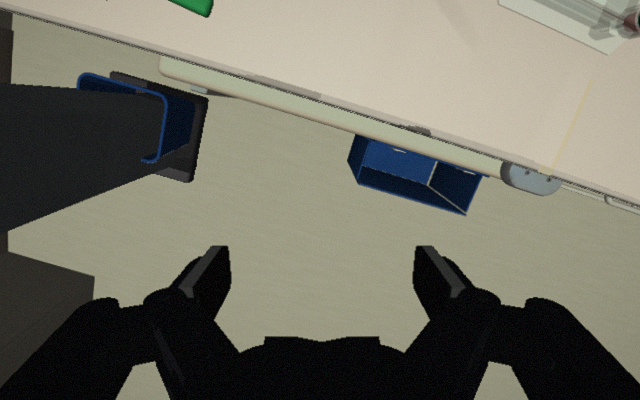

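```bash
cat > h.py <<'E'
from bench import *
import cv2,numpy as np
from scipy.spatial.transform import Rotation as R
def rot(s=None):
    s=s or sense(); q=s["tool_rot"]; return R.from_quat([q[1],q[2],q[3],q[0]]).as_matrix()
def st():
    s=sense(); M=rot(s); print("t",round(s["time"],2),"tcp",np.round(s["tcp_pos"],1),"xaxis",np.round(M[:,0],3),"ang",round(np.degrees(np.arctan2(M[1,0],M[0,0])),2),"z",np.round(M[:,2],3),"F",np.round(s["ft_force"],1),"open",round(s["opening"],1),"q",np.round(s["qpos"],2)); return s
def todelta(target):
    s=sense(); d=rot(s).T@(np.array(target)-s["tcp_pos"]); print("delta units",np.round(d/40,3),"mm",np.round(d,1)); return d
def snap(cam,name,scale=1,crop=None):
    f=grab_frame(cam); g=f[:,:,::-1]
    if crop: g=g[crop[1]:crop[3],crop[0]:crop[2]]
    if scale!=1: g=cv2.resize(g,None,fx=scale,fy=scale,interpolation=cv2.INTER_CUBIC)
    cv2.imwrite(f"pics/{name}.png",g); return f
def ray(cam,px,z,info=None):
    i=info or camera_info(cam); K=np.array([[i["fx"],0,i["cx"]],[0,i["fy"],i["cy"]],[0,0,1]])
    u=cv2.undistortPoints(np.array([[px]],float),K,np.array(i["distortion"]))[0,0]
    T=np.array(i["T"]); d=T[:3,:3]@[u[0],u[1],1]; o=T[:3,3]; return o+d*(z-o[2])/d[2]
def proj(cam,P,info=None):
    i=info or camera_info(cam); K=np.array([[i["fx"],0,i["cx"]],[0,i["fy"],i["cy"]],[0,0,1]])
    Ti=np.linalg.inv(np.array(i["T"])); 
    r,_=cv2.Rodrigues(Ti[:3,:3]); return cv2.projectPoints(np.array(P,float).reshape(-1,3),r,Ti[:3,3],K,np.array(i["distortion"]))[0][:,0]
def places(cam,labels):
    for l in labels: print(cam,l,[(round(d["p"],2),np.round(d["position"],1).tolist()) for d in place_of(cam,l)])
E
python3 -m crank '[[[1,-0.55,-0.78,-0.2,0],[1,-0.55,-0.78,-0.2,0],[1,-0.55,-0.78,-0.2,0],[1,-0.55,-0.78,-0.2,0],[1,-0.55,-0.78,-0.2,0],[1,-0.55,-0.78,-0.2,0],[1,-0.55,-0.78,-0.2,0],[1,-0.55,-0.78,-0.2,0]]]'
python3 - <<'E'
from h import *
st(); snap("wrist","b_wrist"); snap("scene","b_scene"); places("wrist",["gel_tray","tray_center"]);todelta([466,-261,200]); print(camera_info("wrist")["T"])
E
```

```text
time: 2.22
tcp_pos: [377.2, -378.0, 294.2]
tool_rot: [-0.001, 0.798, -0.603, -0.002]
ft_force: [1.0, -0.3, -0.8]
opening: 85.2
t 2.22 tcp [ 377.2 -378.   294.2] xaxis [ 0.273 -0.962 -0.004] ang -74.14 z [-0.002  0.003 -1.   ] F [ 1.  -0.3 -0.8] open 85.2 q [-0.89 -0.16  1.83  0.    1.48  0.41]
wrist gel_tray [(0.65, [466.3, -260.0, -1.2]), (0.64, [361.8, -101.2, 3.2])]
wrist tray_center [(0.81, [361.8, -100.4, 15.3]), (0.64, [461.7, -261.6, 11.5])]
delta units [-2.216 -2.955  2.357] mm [ -88.6 -118.2   94.3]
[[ 2.76630253e-01 -9.23570537e-01 -2.65505493e-01  4.44913321e+02]
 [-9.60971783e-01 -2.66720553e-01 -7.34396228e-02 -3.59598785e+02]
 [-2.98910012e-03  2.75458909e-01 -9.61308200e-01  4.37225764e+02]
 [ 0.00000000e+00  0.00000000e+00  0.00000000e+00  1.00000000e+00]]
```

View pics/b_wrist.png

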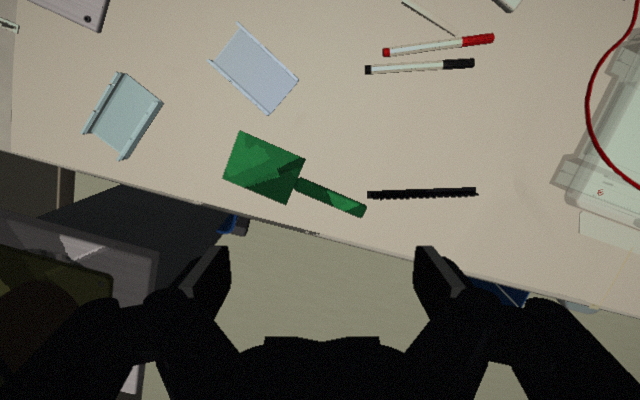

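View pics/b_scene.png

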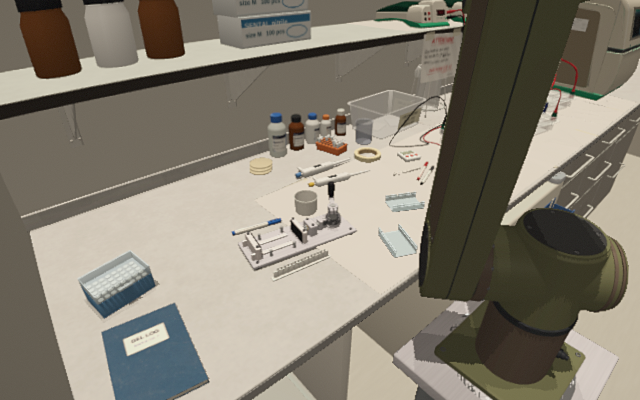

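```bash
python3 -m crank '[[[1,-0.6,-0.75,0.15,0],[1,-0.6,-0.75,0.15,0],[1,-0.6,-0.75,0.15,0],[1,-0.5,-0.7,0.15,0],[1,0,0,0.15,-7],[1,0,0,0.15,-7],[1,0,0,0.15,-7],[1,0,0,0.15,-7]]]' >/dev/null
python3 -m crank '[[[1,0,0,0.1,-7],[1,0,0,0.1,-7],[1,0,0,0,-5],[1,0,0,0,0]]]' >/dev/null
python3 - <<'E'
from h import *
st(); snap("wrist","c_wrist"); places("wrist",["gel_tray","tray_center"]);todelta([466,-261,200]);
E
```

```text
t 3.42 tcp [ 458.8 -269.   226.7] xaxis [ 0.892 -0.452 -0.016] ang -26.9 z [-0.015  0.005 -1.   ] F [-0.1 -0.   0.7] open 85.2 q [-0.63 -0.13  1.91 -0.    1.37 -0.16]
wrist gel_tray [(0.63, [464.0, -260.9, -0.5]), (0.63, [363.1, -102.8, 1.0])]
wrist tray_center [(0.85, [363.0, -101.7, 15.3]), (0.7, [465.1, -264.9, 11.8])]
delta units [ 0.074 -0.246  0.681] mm [ 3.  -9.9 27.2]
```

View pics/c_wrist.png

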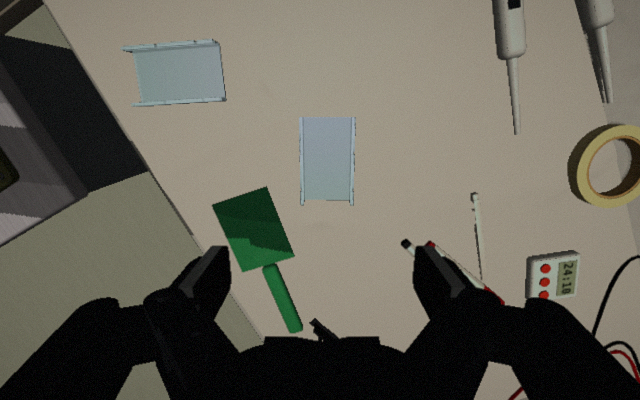

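Run:
```python
from h import *
c=[(300,117),(356,117),(354,205),(300,205)]
P=np.array([ray("wrist",p,z) for p,z in zip(c,(25,25,25,25))]); print(np.round(P,1), P.mean(0))
for i in range(4):
    d=P[(i+1)%4]-P[i]; print(np.linalg.norm(d), np.degrees(np.arctan2(d[1],d[0])))
m=regions_of("wrist","gel_tray")
for r in m:
    k=r["mask"].astype(np.uint8); ys,xs=np.nonzero(k); print(r["p"],xs.min(),xs.max(),ys.min(),ys.max(), cv2.minAreaRect(np.c_[xs,ys].astype(np.float32)))
f=cv2.imread("pics/c_wrist.png")[95:225,270:390]; cv2.imwrite("pics/c_crop.png",cv2.resize(f,None,fx=4,fy=4,interpolation=cv2.INTER_CUBIC))
```

```text
[[ 463.8 -202.5   25. ]
 [ 517.9 -230.1   25. ]
 [ 473.  -319.4   25. ]
 [ 416.6 -290.9   25. ]] [ 467.82244721 -260.73563699   25.        ]
60.707014084147794 -26.993735522635983
99.93350193840139 -116.68713658259985
63.18916483051752 153.23085045975787
100.1986736337053 61.89291032626421
0.78 121 226 39 106 ((173.47567749023438, 72.63495635986328), (63.459129333496094, 101.57451629638672), 86.18592071533203)
0.65 299 355 117 205 ((326.9999694824219, 161.0), (55.99999237060547, 87.99998474121094), 0.0)
```

View pics/c_crop.png

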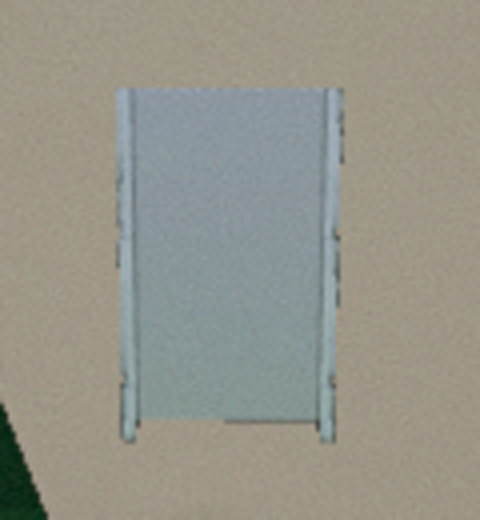

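```bash
python3 -m crank '[[[1,0.1,-0.28,0.3,0],[1,0.02,0,0.8,0],[1,0.02,0,0.8,0],[1,0.02,0,0.8,0],[1,0.02,0,0.8,0],[1,0,0,0.6,-0.5],[1,0,0,0,0]]]' 30 >/dev/null
python3 - <<'E'
from h import *
st(); todelta([467.5,-261,2]);
E
```

```text
t 4.2 tcp [ 475.2 -260.2   59. ] xaxis [ 0.891 -0.454 -0.002] ang -26.99 z [-0.002 -0.001 -1.   ] F [-1.5  0.7 -0.4] open 85.8 q [-0.6   0.06  2.03 -0.    1.05 -0.13]
delta units [-0.161  0.103  1.427] mm [-6.4  4.1 57.1]
```

```bash
python3 -m crank '[[[1,-0.16,0.1,0,-0.5],[1,0,0,0.5,0],[1,0,0,0.5,0],[1,0,0,0,0]]]' >/dev/null
python3 - <<'E'
from h import *
st(); todelta([467.5,-261,2]); snap("wrist","d_wrist")
E
```

```text
t 4.53 tcp [ 469.2 -260.7   21. ] xaxis [ 0.895 -0.445  0.002] ang -26.44 z [ 0.001 -0.003 -1.   ] F [-0.4  0.8 -0.9] open 85.6 q [-0.61  0.11  2.06 -0.    0.98 -0.14]
delta units [-0.035  0.025  0.476] mm [-1.4  1.  19. ]
```

View pics/d_wrist.png

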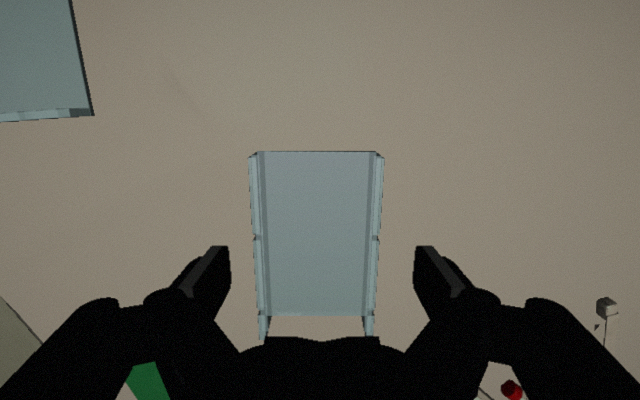

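```bash
python3 -m crank '[[[1,-0.03,0.02,0.45,1],[1,0,0,0,0],[0.6,0,0,0,0],[0,0,0,0,0],[0,0,0,0,0],[0,0,0,0,0],[0,0,0,0,0],[0,0,0,0,0]]]' 35 >/dev/null
python3 - <<'E'
from h import *
st(); todelta([467.5,-261,2]);
E
```

```text
t 5.25 tcp [ 476.5 -266.6   19.1] xaxis [ 0.887 -0.46   0.025] ang -27.41 z [ 0.02  -0.016 -1.   ] F [-0.9 -0.1 -1.8] open 60.0 q [-0.61  0.11  2.05 -0.    0.95 -0.13]
delta units [-0.274 -0.023  0.421] mm [-11.   -0.9  16.8]
```

Run:
```python
from h import *
s=st(); print(s["joint_efforts"],s["qd"],s["qpos"]); snap("wrist","e_wrist"); snap("scene","e_scene",2,(340,120,640,330)); snap("side","e_side")
```

```text
t 5.25 tcp [ 476.5 -266.6   19.1] xaxis [ 0.887 -0.46   0.025] ang -27.41 z [ 0.02  -0.016 -1.   ] F [-0.9 -0.1 -1.8] open 60.0 q [-0.61  0.11  2.05 -0.    0.95 -0.13]
[ 6.54920768e-04 -3.61827922e+01 -3.07345819e+01 -5.80594307e-03
 -8.68531549e-02  8.34310481e-05] [ 0.00078142 -0.00807368 -0.00436756 -0.00021675  0.00112258 -0.00077258] [-0.6075264   0.11479636  2.04965202 -0.00226641  0.95139558 -0.1277498 ]
```

View pics/e_wrist.png

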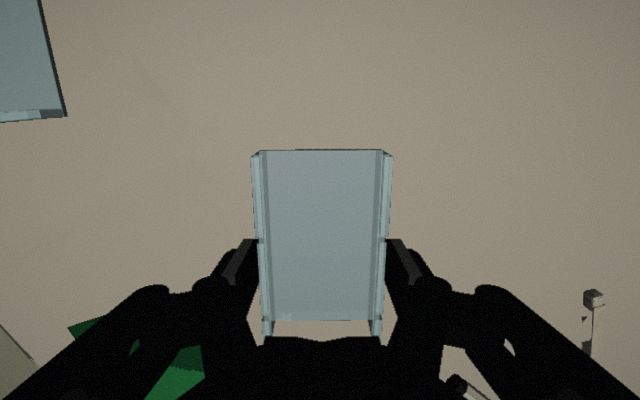

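View pics/e_scene.png

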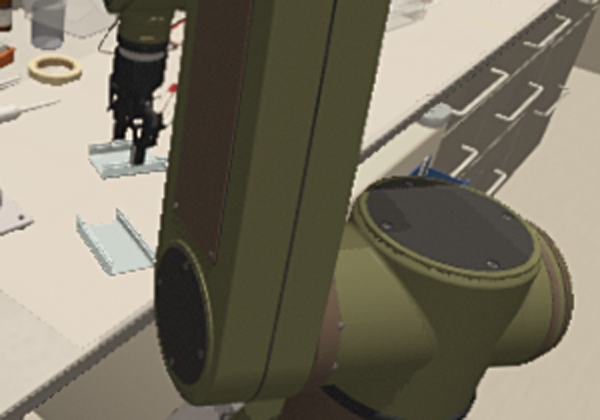

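Run:
```python
from h import *
f=cv2.imread("pics/e_wrist.png")[130:350,230:410]; cv2.imwrite("pics/e_crop.png",cv2.resize(f,None,fx=3,fy=2.7,interpolation=cv2.INTER_CUBIC))
for z in (25,35,45):
  a=ray("wrist",(251,152),z);b=ray("wrist",(393,152),z);c=ray("wrist",(264,336),z); print(z,np.round(a,1),np.round(b,1),np.linalg.norm(a-b),np.linalg.norm(a-c))
```

```text
25 [ 472.8 -206.2   25. ] [ 528.4 -235.2   25. ] 62.750299524099894 97.61767968039482
35 [ 475.2 -205.9   35. ] [ 526.8 -232.8   35. ] 58.14632616663468 90.45549559721772
45 [ 477.7 -205.5   45. ] [ 525.1 -230.3   45. ] 53.542352809169614 83.29331151404062
```

View pics/e_crop.png

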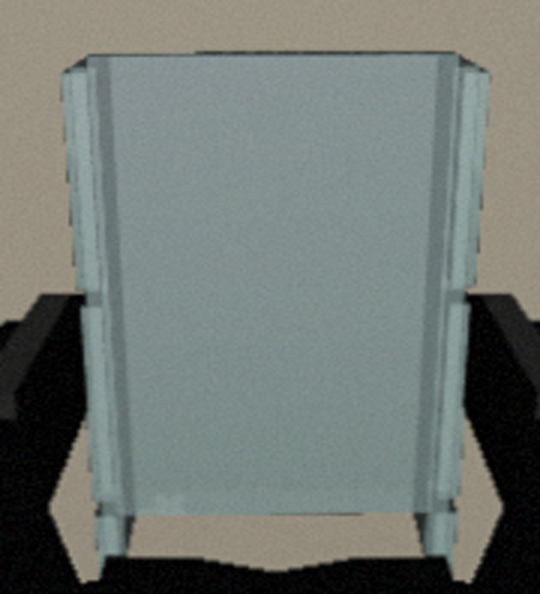

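```bash
python3 -m crank '[[[1,0,0,0,0],[1,0,0,0,0],[1,0,0,0,0],[1,0,0,0,0],[1,0,0,-0.8,0],[1,0,0,-0.8,0],[1,0,0,-0.8,0],[1,0,0,0,0]]]' >/dev/null
python3 - <<'E'
from h import *
st(); snap("wrist","f_wrist")
E
```

```text
t 6.07 tcp [ 472.4 -263.6  114.7] xaxis [ 0.888 -0.46   0.016] ang -27.42 z [ 0.012 -0.011 -1.   ] F [ 0.2 -1.7  1.3] open 85.5 q [-0.61 -0.02  2.01 -0.    1.14 -0.13]
```

View pics/f_wrist.png

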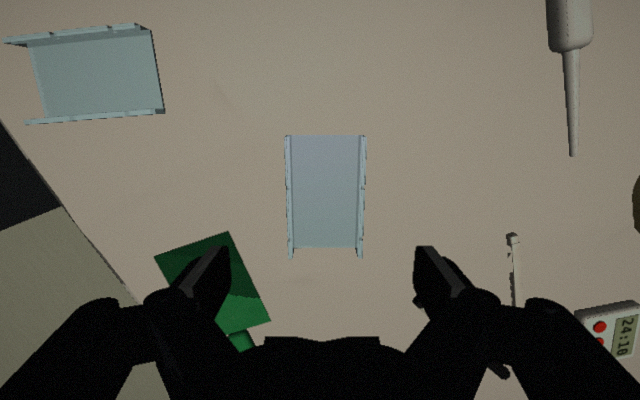

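Run:
```python
from h import *
s=sense(); M=rot(s)
for p in [(228,232),(270,320),(154,257),(286,136),(366,136),(363,257),(289,257)]:
    for z in (0,25):
        P=ray("wrist",p,z); print(p,z,np.round(P,1),np.round(M.T@(P-s["tcp_pos"]),1))
```

```text
(228, 232) 0 [ 382.7 -256.9    0. ] [-82.6  35.1 111. ]
(228, 232) 25 [ 394.5 -251.2   25. ] [-74.4  24.8  86.1]
(270, 320) 0 [ 369.  -354.3    0. ] [-49.8 127.9 111.8]
(270, 320) 25 [ 382.2 -339.1   25. ] [-44.9 108.4  86.8]
(154, 257) 0 [ 308.6 -246.4    0. ] [-153.1   59.9  110.3]
(154, 257) 25 [ 327.7 -241.7   25. ] [-138.1   47.1   85.4]
(286, 136) 0 [ 469.3 -207.5    0. ] [-28.4 -48.7 111.4]
(286, 136) 25 [ 472.6 -206.7   25. ] [-25.6 -50.8  86.4]
(366, 136) 0 [ 527.  -237.4    0. ] [ 36.6 -48.6 112.2]
(366, 136) 25 [ 524.7 -233.7   25. ] [ 33.1 -50.8  87.2]
(363, 257) 0 [ 478.4 -334.7    0. ] [ 38.3  60.1 112.6]
(363, 257) 25 [ 480.8 -321.5   25. ] [34.6 47.3 87.5]
(289, 257) 0 [ 418.8 -303.4   -0. ] [-29.1  59.7 111.8]
(289, 257) 25 [ 427.  -293.2   25. ] [-26.2  47.   86.8]
```

```bash
python3 -m crank '[[[1,0.1,-0.04,0.5,0],[1,0,0,0.6,0],[1,0,0,0.6,0],[1,0,0,0.3,0],[1,0,0,0,0],[1,0,0,0,0]]]' >/dev/null
python3 - <<'E'
from h import *
st(); todelta([476.3,-263.8,5]);
E
```

```text
t 6.62 tcp [ 475.9 -263.7   27.4] xaxis [ 0.888 -0.461  0.013] ang -27.43 z [ 0.01  -0.009 -1.   ] F [ 0.4  0.7 -0.2] open 85.7 q [-0.6   0.1   2.04 -0.    0.98 -0.12]
delta units [ 0.003 -0.004  0.56 ] mm [ 0.1 -0.1 22.4]
```

```bash
python3 -m crank '[[[1,0,0,0.4,0]]]' | tr '\n' ' '
python3 -m crank '[[[1,0,0,0,0]]]' | tr '\n' ' '
python3 -m crank '[[[1,0,0,0,0]]]' | tr '\n' ' '
```

```text
time: 6.7 tcp_pos: [477.8, -265.0, 13.7] tool_rot: [0.004, 0.971, -0.237, 0.008] ft_force: [0.6, -0.6, -0.4] opening: 85.4 time: 6.78 tcp_pos: [475.8, -263.6, 11.0] tool_rot: [0.003, 0.971, -0.237, 0.005] ft_force: [-1.5, 0.7, -0.1] opening: 85.4 time: 6.87 tcp_pos: [476.2, -263.9, 11.7] tool_rot: [0.003, 0.971, -0.237, 0.006] ft_force: [0.7, -0.6, 0.4] opening: 85.2
```

```bash
python3 -m crank '[[[0.85,0,0,0.12,0]]]' | tr '\n' ' '
for i in 1; do python3 -m crank '[[[0.8,0,0,0,0]]]' | tr '\n' ' '; done; echo
python3 -m crank '[[[0.76,0,0,0,0],[0.76,0,0,0,0]]]' 25| tr '\n' ' '; echo
python3 -m crank '[[[0.72,0,0,0,0],[0.72,0,0,0,0]]]' 25| tr '\n' ' '
```

```text
time: 6.95 tcp_pos: [477.0, -264.5, 8.2] tool_rot: [0.004, 0.971, -0.237, 0.007] ft_force: [-0.7, 1.5, -0.5] opening: 75.7 time: 7.03 tcp_pos: [477.0, -264.5, 8.3] tool_rot: [0.004, 0.971, -0.237, 0.007] ft_force: [-0.9, 0.1, -0.2] opening: 68.3 
time: 7.2 tcp_pos: [477.9, -265.1, 9.8] tool_rot: [0.004, 0.971, -0.237, 0.008] ft_force: [-0.3, -0.5, -0.2] opening: 64.9 
time: 7.37 tcp_pos: [478.3, -265.3, 10.7] tool_rot: [0.004, 0.971, -0.237, 0.009] ft_force: [0.3, 0.3, -0.4] opening: 61.7
```

```bash
python3 -m crank '[[[0.6,0,0,0.05,0],[0.5,0,0,0.03,0],[0.5,0,0,0.03,0]]]' 35| tr '\n' ' '; echo
python3 - <<'E'
from h import *
st(); snap("wrist","g_wrist")
E
```

```text
time: 7.62 tcp_pos: [478.8, -265.6, 10.6] tool_rot: [0.004, 0.971, -0.237, 0.007] ft_force: [-3.4, 1.7, 8.2] opening: 60.7 
t 7.62 tcp [ 478.8 -265.6   10.6] xaxis [ 0.888 -0.46   0.016] ang -27.41 z [ 0.013 -0.011 -1.   ] F [-3.4  1.7  8.2] open 60.7 q [-0.6   0.14  2.04 -0.    0.95 -0.12]
```

View pics/g_wrist.png

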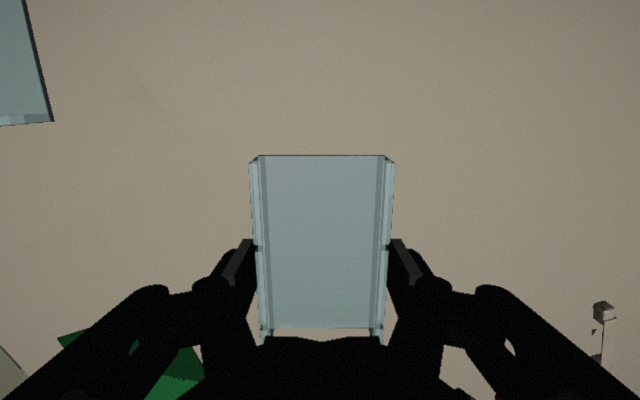

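```bash
python3 -m crank '[[[0.4,0,0,-0.1,0],[0.4,0,0,-0.3,0],[0.4,0,0,-0.6,0],[0.4,0,0,-0.8,0],[0.4,0,0,-0.5,0],[0.4,0,0,0,0]]]' 35| tr '\n' ' '; echo
python3 - <<'E'
from h import *
st(); snap("wrist","g2_wrist"); snap("scene","g2_scene",2.5,(340,60,600,260))
places("scene",["stand","bed","fixed_face","shaft","roller_low","knob_grip","gate","crank"])
places("side",["stand","bed","fixed_face","shaft","roller_low","knob_grip"])
E
```

```text
time: 8.17 tcp_pos: [476.0, -263.4, 106.3] tool_rot: [0.003, 0.971, -0.237, 0.005] ft_force: [0.3, -0.2, -0.9] opening: 60.8 
t 8.17 tcp [ 476.  -263.4  106.3] xaxis [ 0.888 -0.46   0.012] ang -27.41 z [ 0.009 -0.009 -1.   ] F [ 0.3 -0.2 -0.9] open 60.8 q [-0.6  -0.    2.   -0.    1.13 -0.12]
scene stand [(0.66, [541.1, 85.3, -3.3])]
scene bed [(0.6, [546.3, 150.3, 27.9])]
scene fixed_face [(0.85, [557.3, 200.8, 33.3])]
scene shaft [(0.74, [522.9, -18.7, 72.5])]
scene roller_low [(0.72, [525.0, 4.9, 32.3]), (0.28, [520.7, -17.9, 66.8])]
scene knob_grip [(0.65, [554.2, -43.3, 96.0])]
scene gate [(0.74, [541.8, 84.9, -1.4]), (0.26, [638.3, -17.0, 24.6])]
scene crank []
side stand [(0.83, [538.9, 85.1, -1.1])]
side bed [(0.74, [546.4, 144.2, 30.0]), (0.28, [654.8, 140.1, 5.8])]
side fixed_face [(0.64, [560.9, 197.7, 25.9])]
side shaft []
side roller_low [(0.74, [523.4, 5.8, 26.2])]
side knob_grip []
```

View pics/g2_wrist.png

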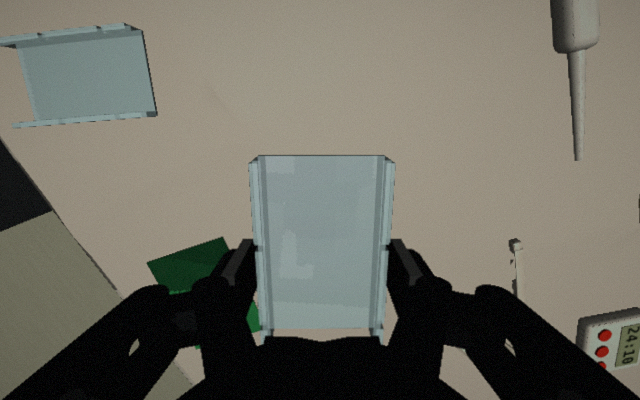

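View pics/g2_scene.png

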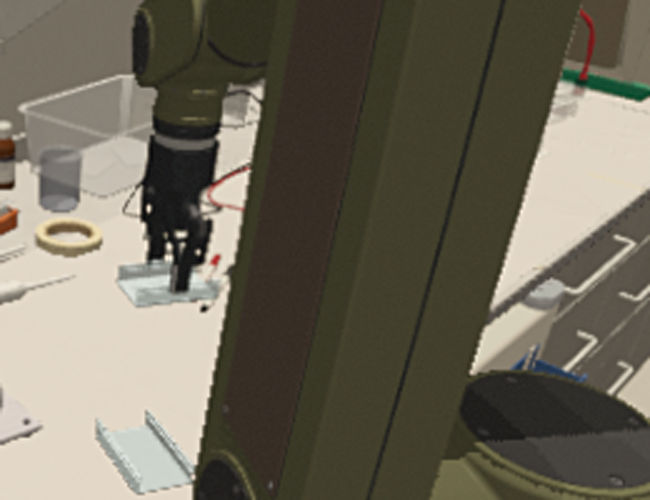

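```bash
python3 -m crank '[[[0.4,0,-0.3,-0.6,0],[0.4,-0.2,-0.6,-0.6,0],[0.4,-0.27,-0.7,-0.6,0],[0.4,-0.27,-0.7,-0.4,0],[0.4,-0.27,-0.7,-0.1,0],[0.4,-0.27,-0.7,0,0],[0.4,-0.27,-0.7,0,0],[0.4,-0.2,-0.6,0,0]]]' >/dev/null
python3 -m crank '[[[0.4,-0.2,-0.4,0,-4],[0.4,-0.1,-0.3,0,-5],[0.4,0,0,0,-5],[0.4,0,0,0,-3.5],[0.4,0,0,0,0]]]' >/dev/null
python3 - <<'E'
from h import *
st(); snap("wrist","i_wrist"); 
places("wrist",["stand","bed","fixed_face","shaft","roller_low","knob_grip","gate"])
E
```

```text
t 10.05 tcp [507.2  -9.2 199.9] xaxis [ 0.987 -0.16   0.009] ang -9.18 z [ 0.009 -0.002 -1.   ] F [-0.3  0.3 -1.6] open 60.3 q [-0.12 -0.18  2.   -0.    1.31  0.04]
wrist stand [(0.64, [537.2, 82.6, 4.3])]
wrist bed [(0.76, [548.8, 141.1, 29.4])]
wrist fixed_face []
wrist shaft [(0.24, [654.7, 137.4, 6.2])]
wrist roller_low [(0.92, [528.4, 6.7, 34.5]), (0.18, [506.4, -11.9, 188.9])]
wrist knob_grip [(0.7, [559.0, -48.6, 100.5])]
wrist gate [(0.65, [534.2, 83.8, 2.8]), (0.33, [652.0, 135.6, 6.5]), (0.2, [525.7, 6.1, 33.9])]
```

View pics/i_wrist.png

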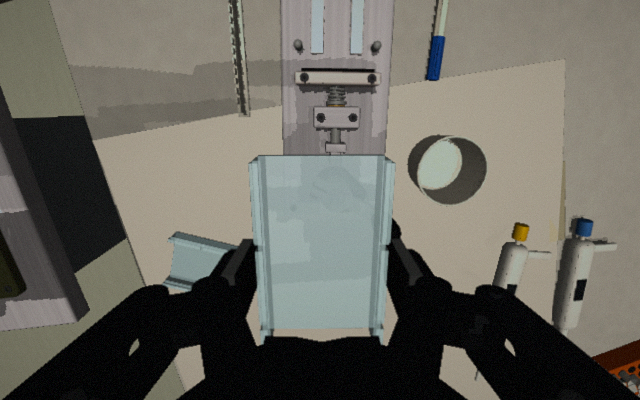

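```bash
python3 -m crank '[[[0.4,0,0.3,-0.6,0],[0.4,0,0.3,-0.9,0],[0.4,0,0.3,-0.9,0],[0.4,0,0.3,-0.8,0],[0.4,0,0,0,0],[0.4,0,0,0,0]]]' >/dev/null
python3 - <<'E'
from h import *
st(); snap("wrist","j_wrist"); np.save("j_info.npy",camera_info("wrist"),allow_pickle=True)
places("wrist",["stand","bed","fixed_face","shaft","roller_low","knob_grip"])
E
```

```text
t 10.95 tcp [495.9 -59.8 329.4] xaxis [ 0.986 -0.166  0.001] ang -9.54 z [ 0.001 -0.001 -1.   ] F [ 0.3 -0.2 -2.1] open 61.0 q [-0.23 -0.26  1.85 -0.    1.55 -0.06]
wrist stand [(0.87, [537.4, 86.9, -1.8])]
wrist bed []
wrist fixed_face []
wrist shaft [(0.8, [519.4, -18.2, 71.9])]
wrist roller_low [(0.9, [526.3, 5.3, 34.1])]
wrist knob_grip [(0.71, [557.3, -46.7, 97.8]), (0.22, [637.7, -20.7, 23.2])]
```

View pics/j_wrist.png

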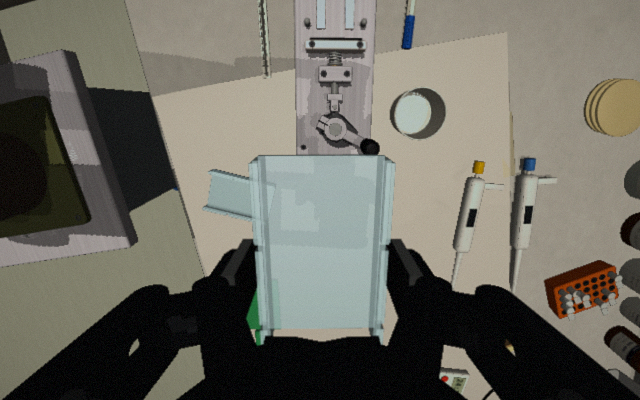

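```bash
python3 -m crank '[[[0.4,0,-0.7,0,0],[0.4,0.03,-0.8,0,0],[0.4,0.03,-0.8,0,0],[0.4,0.03,-0.8,0,0],[0.4,0,-0.7,0,0],[0.4,0,0,0,0],[0.4,0,0,0,0]]]' >/dev/null
python3 - <<'E'
from h import *
st(); snap("wrist","k_wrist"); np.save("k_info.npy",camera_info("wrist"),allow_pickle=True)
places("wrist",["stand","bed","fixed_face","gate"])
E
```

```text
t 11.88 tcp [522.3  97.6 317.6] xaxis [ 0.986 -0.165 -0.016] ang -9.52 z [-0.017 -0.001 -1.   ] F [-0.2 -0.6 -0.8] open 60.7 q [ 0.08 -0.17  1.8   0.    1.53  0.25]
wrist stand [(0.98, [535.0, 81.8, 1.0])]
wrist bed [(0.87, [551.2, 139.5, 30.4])]
wrist fixed_face [(0.76, [558.4, 197.0, 29.7]), (0.72, [520.6, 95.7, 316.4])]
wrist gate []
```

View pics/k_wrist.png

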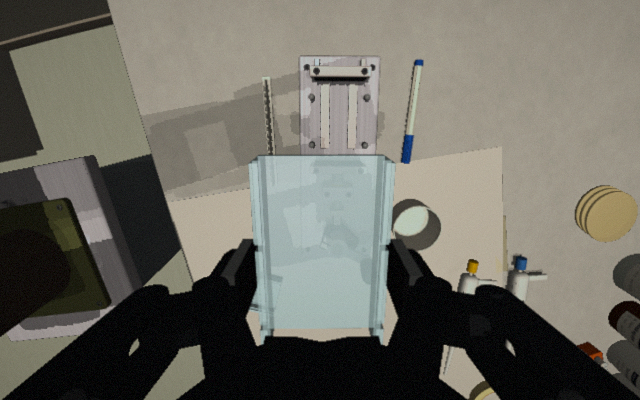

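Run:
```python
import cv2
f=cv2.imread("pics/k_wrist.png")[45:160,285:400]; cv2.imwrite("pics/k_crop.png",cv2.resize(f,None,fx=5,fy=5,interpolation=cv2.INTER_CUBIC))
f=cv2.imread("pics/j_wrist.png")[0:160,280:400]; cv2.imwrite("pics/j_crop.png",cv2.resize(f,None,fx=3.7,fy=3.7,interpolation=cv2.INTER_CUBIC))
```

```text
(no output)
```

View pics/k_crop.png

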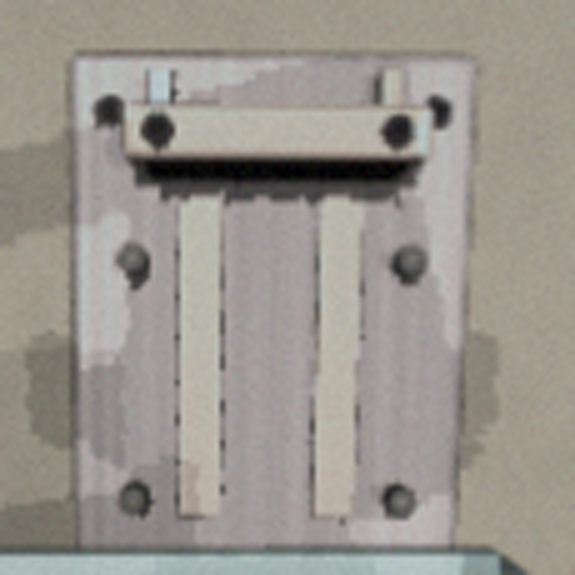

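View pics/j_crop.png

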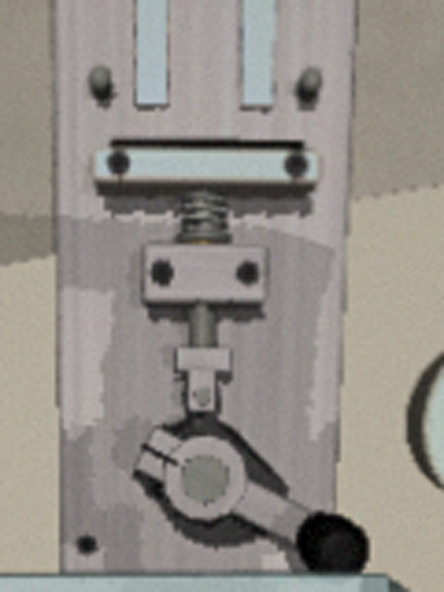

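```bash
cat > fit.py <<'E'
from h import *
from scipy.optimize import least_squares
K=np.load("k_info.npy",allow_pickle=True).item(); J=np.load("j_info.npy",allow_pickle=True).item()
obs=[(K,(-37,94,33),(311.8,96.6)),(K,(37,94,33),(366.8,96.6)),(K,(-37,30,33),(312,144.2)),(K,(37,30,33),(364.8,144.4)),
(J,(-37,30,33),(307,20.8)),(J,(37,30,33),(363.8,20.8)),
(K,(-55,149,14),(285+73/5,45+56/5)),(K,(55,149,14),(285+476/5,45+56/5))]
def tow(p,l):
    c,s=np.cos(p[2]),np.sin(p[2]); return np.array([p[0]+c*l[0]-s*l[1],p[1]+s*l[0]+c*l[1],l[2]])
def res(p,o=obs): return np.concatenate([proj(None,tow(p,l),i)[0]-np.array(u) for i,l,u in o])
for o in (obs[:4],obs[4:6],obs):
    r=least_squares(res,[540,85,-0.17],args=(o,),x_scale=[1,1,.01]); p=r.x
    print(np.round(p[:2],1),np.degrees(p[2]),"bed",np.round(tow(p,(0,61,30.5)),1),np.round(r.fun,1).tolist())
np.save("stand.npy",p)
a=ray(None,(336,129.7),75,J);c,s=np.cos(p[2]),np.sin(p[2]);d=a[:2]-p[:2]
print("shaft",a,"in stand",c*d[0]+s*d[1],-s*d[0]+c*d[1])
E
python3 fit.py
python3 - <<'E'
from h import *
# tray in hand; image k
i=np.load("k_info.npy",allow_pickle=True).item(); s=sense(); M=rot(s); z=s["tcp_pos"][2]
for p,dz in [((250,158),14.4),((395,158),14.4),((258,157),14.4),((385,157),14.4),((264,340),14.4),((381,340),14.4),((269,329),-8),((379,329),-8)]:
    print(p,np.round(M.T@(ray(None,p,z+dz,i)-s["tcp_pos"]),1))
f=cv2.imread("pics/k_wrist.png")[145:350,235:410]; cv2.imwrite("pics/k_crop2.png",cv2.resize(f,None,fx=2.9,fy=2.9,interpolation=cv2.INTER_CUBIC))
E
```

```text
[539.3  85.6] -9.641928943640114 bed [549.6 145.7  30.5] [-0.6, -0.5, 0.5, -0.4, -0.5, 0.5, 0.6, 0.5]
[539.9  84.7] -9.352841090107944 bed [549.8 144.9  30.5] [-0.3, 0.0, 0.3, 0.0]
[539.5  84.6] -9.678154571335865 bed [549.7 144.8  30.5] [-0.4, 0.2, 0.7, 0.4, -0.3, 1.1, 0.8, 1.2, -0.5, -0.0, 0.1, 0.3, -1.1, -1.6, 0.6, -1.4]
shaft [522.65946982 -19.74296262  75.        ] in stand 0.9741980041775165 -105.71209422272617
(250, 158) [-29.9 -52.  -14.1]
(395, 158) [ 30.1 -52.4 -15. ]
(258, 157) [-26.5 -52.5 -14.2]
(385, 157) [ 26.  -52.8 -14.9]
(264, 340) [-28.7  39.6 -13.9]
(381, 340) [ 29.8  38.5 -14.7]
(269, 329) [-30.4  51.3   8.6]
(379, 329) [33.4 50.2  7.7]
```

View pics/k_crop2.png

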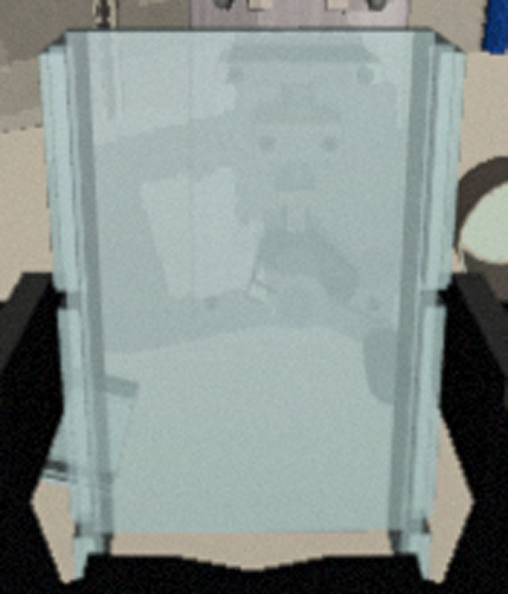

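Run:
```python
from h import *
i=np.load("k_info.npy",allow_pickle=True).item(); s=sense(); M=rot(s); z=s["tcp_pos"][2]
def q(p,dz): print(p,dz,np.round(M.T@(ray(None,p,z+dz,i)-s["tcp_pos"]),1))
q((258,155.5),-10.6);q((385,155.5),-10.6);q((250.5,162),14.4);q((394.5,162),14.4);q((269,328),-6.6);q((379,328),-6.6);q((264,345),14.4);q((380,345),14.4)
q((271,165),-6.6);q((379,165),-6.6)
st()
p=np.load("stand.npy"); b=[549.7,145.1,0]
todelta([b[0],b[1],300])
# hand camera offset check
T=np.array(i["T"]); print(M.T@(T[:3,3]-s["tcp_pos"]))
```

```text
(258, 155.5) -10.6 [-31.8 -49.4  10.9]
(385, 155.5) -10.6 [ 31.  -49.8  10. ]
(250.5, 162) 14.4 [-29.8 -50.4 -14.1]
(394.5, 162) 14.4 [ 30.1 -50.8 -15. ]
(269, 328) -6.6 [-30.1  49.5   7.2]
(379, 328) -6.6 [33.  48.3  6.3]
(264, 345) 14.4 [-28.9  42.7 -13.9]
(380, 345) 14.4 [ 29.5  41.6 -14.7]
(271, 165) -6.6 [-24.8 -45.4   6.8]
(379, 165) -6.6 [ 27.6 -45.7   6.1]
t 12.13 tcp [522.6  95.5 318.7] xaxis [ 0.985 -0.169 -0.015] ang -9.75 z [-0.015 -0.    -1.   ] F [-0.8 -0.5 -1. ] open 60.6 q [ 0.08 -0.17  1.8   0.    1.53  0.25]
delta units [ 0.463 -1.339  0.458] mm [ 18.5 -53.6  18.3]
[   0.14305679  -71.9866185  -141.82547046]
```

```bash
python3 -m crank '[[[0.4,0.2,-0.5,0.3,0],[0.4,0.2,-0.6,0.8,0],[0.4,0.05,-0.2,0.8,0],[0.4,0,0,0.8,0],[0.4,0,0,0.8,0],[0.4,0,0,0.6,0],[0.4,0,0,0.2,0],[0.4,0,0,0,0]]]' >/dev/null
python3 - <<'E'
from h import *
st(); todelta([549.6,144.6,100])
E
```

```text
t 12.8 tcp [553.2 137.5 146.7] xaxis [ 0.983 -0.183 -0.001] ang -10.54 z [-0.001  0.    -1.   ] F [ 0.9 -0.1 -1.2] open 60.8 q [0.15 0.02 1.91 0.   1.22 0.33]
delta units [-0.119 -0.157  1.167] mm [-4.8 -6.3 46.7]
```

```bash
python3 -m crank '[[[0.4,-0.12,-0.16,0.4,-0.9],[0.4,0,0,0.5,0],[0.4,0,0,0.3,0],[0.4,0,0,0,0],[0.4,0,0,0,0]]]' >/dev/null
python3 - <<'E'
from h import *
st(); todelta([549.6,144.6,60]); snap("wrist","l_wrist"); snap("scene","l_scene",3,(200,150,400,300)); snap("side","l_side",3,(200,150,400,300))
E
```

```text
t 13.22 tcp [555.  142.7 105.5] xaxis [ 0.985 -0.172  0.01 ] ang -9.88 z [ 0.011  0.002 -1.   ] F [ 1.1  0.9 -0.4] open 60.5 q [0.16 0.06 1.94 0.   1.13 0.33]
delta units [-0.153 -0.019  1.136] mm [-6.1 -0.8 45.5]
```

View pics/l_wrist.png

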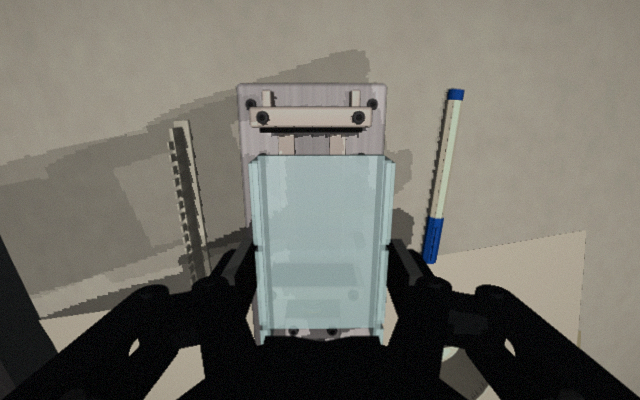

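View pics/l_scene.png

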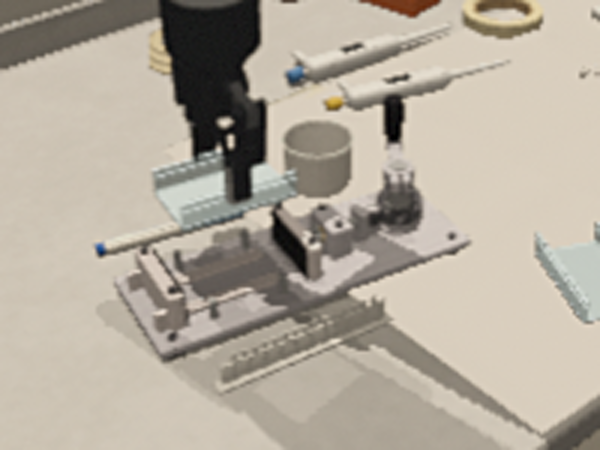

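```bash
python3 -m crank '[[[0.4,-0.15,-0.02,0.3,0],[0.4,0,0,0.3,0],[0.4,0,0,0.2,0],[0.4,0,0,0.2,0],[0.4,0,0,0,0]]]' >/dev/null
python3 - <<'E'
from h import *
st(); todelta([549.6,144.6,45]); snap("wrist","m_wrist");np.save("m_info.npy",camera_info("wrist"),allow_pickle=True)
f=cv2.imread("pics/m_wrist.png")[60:360,190:440]; cv2.imwrite("pics/m_crop.png",cv2.resize(f,None,fx=2,fy=2,interpolation=cv2.INTER_CUBIC))
E
```

```text
t 13.78 tcp [551.1 145.4  65.2] xaxis [ 0.985 -0.171  0.016] ang -9.87 z [ 0.017  0.003 -1.   ] F [-0.2  0.1 -1.9] open 60.7 q [0.16 0.1  1.97 0.   1.05 0.34]
delta units [-0.043  0.028  0.503] mm [-1.7  1.1 20.1]
```

View pics/m_crop.png

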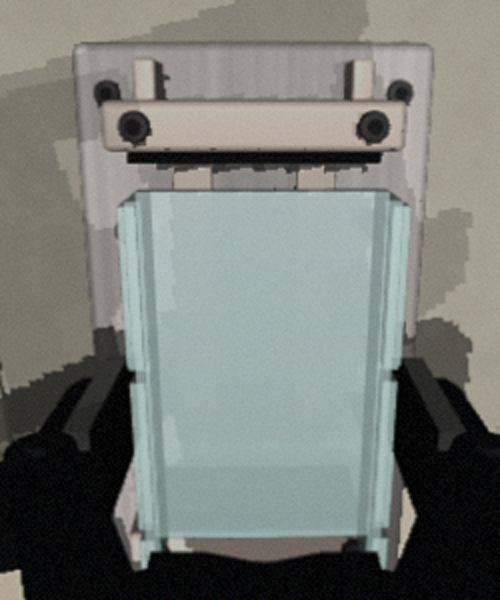

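Run:
```python
from h import *
i=np.load("m_info.npy",allow_pickle=True).item(); s=sense(); M=rot(s)
p=np.load("stand.npy");c,sn=np.cos(p[2]),np.sin(p[2])
for px,z in [((242,135),48),((393,135),48),((256.5,123.5),49),((376.5,123.5),49),((228,84),14),((406,84),14),((253.5,138),40),((381,138),40)]:
    w=ray(None,px,z,i); d=w[:2]-p[:2]; print(px,np.round(w,1),"stand",np.round([c*d[0]+sn*d[1],-sn*d[0]+c*d[1]],1))
zt=s["tcp_pos"][2]
for px,dz in [((249,162),14.4),((395,162),14.4),((258,155.5),-10.6),((386,155.5),-10.6)]:
    w=ray(None,px,zt+dz,i); d=w[:2]-p[:2]; print("tray",px,np.round(w,1),"stand",np.round([c*d[0]+sn*d[1],-sn*d[0]+c*d[1]],1))
d=s["tcp_pos"][:2]-p[:2]; print("tcp stand",c*d[0]+sn*d[1],-sn*d[0]+c*d[1])
```

```text
(242, 135) [522.  208.6  48. ] stand [-38.1 119.3]
(393, 135) [598.5 195.2  48. ] stand [ 39.6 118.9]
(256.5, 123.5) [530.8 212.9  49. ] stand [-30.1 125. ]
(376.5, 123.5) [590.6 202.5  49. ] stand [ 30.6 124.8]
(228, 84) [512.4 238.3  14. ] stand [-52.6 146.9]
(406, 84) [617.6 220.1  14. ] stand [ 54.3 146.7]
(253.5, 138) [525.8 205.7  40. ] stand [-33.9 117. ]
(381, 138) [593.7 193.8  40. ] stand [ 35.1 116.7]
tray (249, 162) [530.2 198.3  80.2] stand [-28.3 110.4]
tray (395, 162) [590.8 187.6  80.2] stand [ 33.2 110.1]
tray (258, 155.5) [529.2 197.6  55.2] stand [-29.1 109.6]
tray (386, 155.5) [592.3 186.5  55.2] stand [ 34.9 109.3]
tcp stand 1.5394840552451896 61.93699617192794
```

```bash
python3 -m crank '[[[0.4,-0.055,0,0.1,0],[0.4,0,0,0.15,0],[0.4,0,0,0.15,0],[0.4,0,0,0,0]]]' >/dev/null
python3 - <<'E'
from h import *
s=st(); p=np.load("stand.npy");c,sn=np.cos(p[2]),np.sin(p[2]);d=s["tcp_pos"][:2]-p[:2]; print("tcp stand",c*d[0]+sn*d[1],-sn*d[0]+c*d[1])
E
```

```text
t 14.17 tcp [549.8 146.   48.5] xaxis [ 0.985 -0.171  0.018] ang -9.87 z [ 0.018  0.003 -1.   ] F [ 0.   0.2 -1.6] open 60.3 q [0.17 0.12 1.98 0.   1.02 0.34]
tcp stand -0.11110177800109966 62.24599016772319
```

```bash
cat > w.py <<'E'
from h import *
s=st(); p=np.load("stand.npy");c,sn=np.cos(p[2]),np.sin(p[2]);d=s["tcp_pos"][:2]-p[:2]; print("tcp stand",round(c*d[0]+sn*d[1],2),round(-sn*d[0]+c*d[1],2))
E
python3 -m crank '[[[0.4,-0.015,0,0.1,0],[0.4,-0.01,0,0.12,0],[0.4,0,0,0,0]]]' >/dev/null; python3 w.py
python3 -m crank '[[[0.4,-0.01,0,0.12,0],[0.4,0,0,0,0]]]' >/dev/null; python3 w.py
```

```text
t 14.42 tcp [549.2 146.2  38.8] xaxis [ 0.985 -0.171  0.018] ang -9.87 z [ 0.019  0.003 -1.   ] F [-0.7  0.3 -2.5] open 60.8 q [ 0.17  0.13  1.99 -0.    1.    0.34]
tcp stand -0.79 62.35
t 14.58 tcp [548.9 146.3  33.5] xaxis [ 0.985 -0.171  0.018] ang -9.87 z [ 0.019  0.003 -1.   ] F [-0.4  0.3 -1.6] open 60.6 q [0.17 0.14 1.99 0.   0.99 0.34]
tcp stand -1.1 62.41
```

Tray's underside is now below the pin tops and there is no contact force. I'll look before setting it down.

Run:
```python
from h import *
snap("wrist","n_wrist",2,(190,60,440,360)); snap("side","n_side",4,(220,190,370,290)); snap("scene","n_scene",4,(225,170,375,290))
```

```text
(no output)
```

View pics/n_wrist.png

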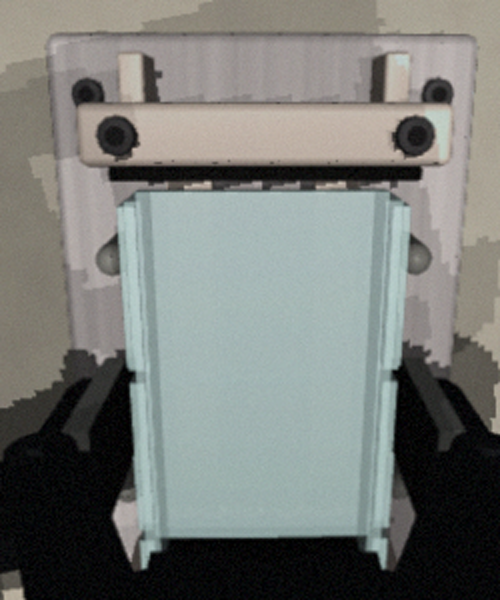

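View pics/n_scene.png

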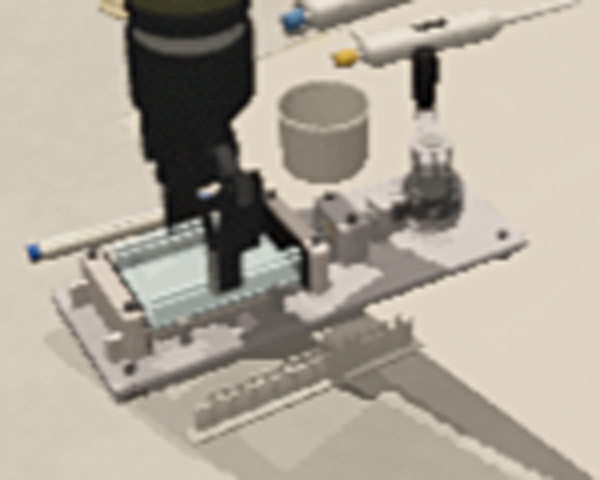

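View pics/n_side.png

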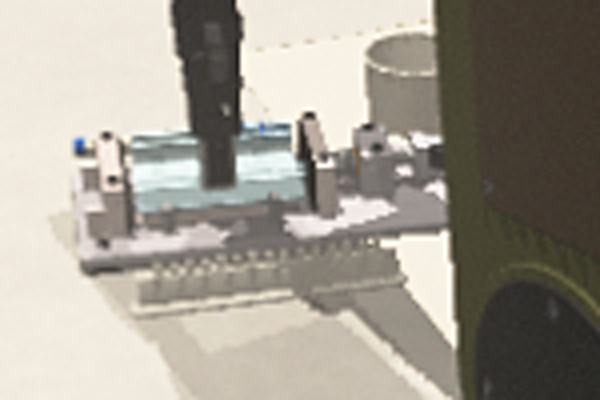

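```bash
python3 -m crank '[[[0.4,0,0,0.09,0],[0.4,0,0,0,0]]]' >/dev/null; python3 w.py
python3 -m crank '[[[0.4,0,0,0.03,0],[0.4,0,0,0,0]]]' >/dev/null; python3 w.py
```

```text
t 14.9 tcp [550.6 146.6  31.7] xaxis [ 0.985 -0.171  0.021] ang -9.87 z [ 0.022  0.004 -1.   ] F [-0.6  0.1 -2.7] open 61.0 q [ 0.17  0.15  1.99 -0.    0.98  0.34]
tcp stand 0.53 62.94
t 15.07 tcp [550.8 146.6  30.5] xaxis [ 0.985 -0.171  0.022] ang -9.87 z [ 0.023  0.004 -1.   ] F [ 0.2 -0.5 -2.1] open 60.9 q [0.17 0.15 1.99 0.   0.98 0.34]
tcp stand 0.71 63.03
```

```bash
python3 -m crank '[[[0.4,-0.03,0.02,0.05,0],[0.4,0,0,0,0]]]' >/dev/null; python3 w.py
python3 -m crank '[[[0.4,0,0,0.03,0]]]' >/dev/null; python3 w.py
```

```text
t 15.23 tcp [550.2 146.1  29.1] xaxis [ 0.985 -0.171  0.023] ang -9.87 z [ 0.024  0.004 -1.   ] F [-0.5 -0.3 -1. ] open 60.7 q [ 0.17  0.15  1.99 -0.    0.98  0.34]
tcp stand 0.2 62.42
t 15.32 tcp [550.4 146.3  28.6] xaxis [ 0.985 -0.172  0.023] ang -9.88 z [ 0.024  0.004 -1.   ] F [-2.9 -0.7 10.6] open 60.8 q [0.17 0.15 1.99 0.   0.98 0.34]
tcp stand 0.42 62.64
```

```bash
python3 -m crank '[[[0.6,0,0,0,0],[0.8,0,0,0,0],[1,0,0,0,0],[1,0,0,0,0],[1,0,0,-0.2,0],[1,0,0,-0.6,0],[1,0,0,-0.8,0],[1,0,0,0,0]]]' >/dev/null; python3 w.py
python3 - <<'E'
from h import *
snap("wrist","o_wrist"); snap("scene","o_scene",4,(225,170,375,290))
E
```

```text
t 15.98 tcp [547.6 145.7  94.2] xaxis [ 0.985 -0.172  0.02 ] ang -9.88 z [ 0.02   0.004 -1.   ] F [1.5 0.2 1.5] open 85.4 q [0.17 0.06 1.97 0.   1.1  0.34]
tcp stand -2.25 61.57
```

View pics/o_wrist.png

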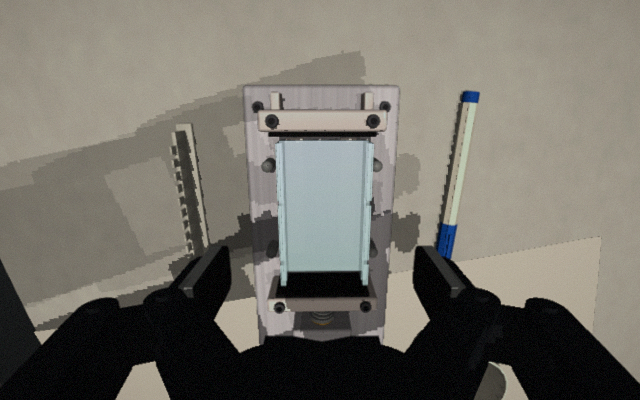

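View pics/o_scene.png

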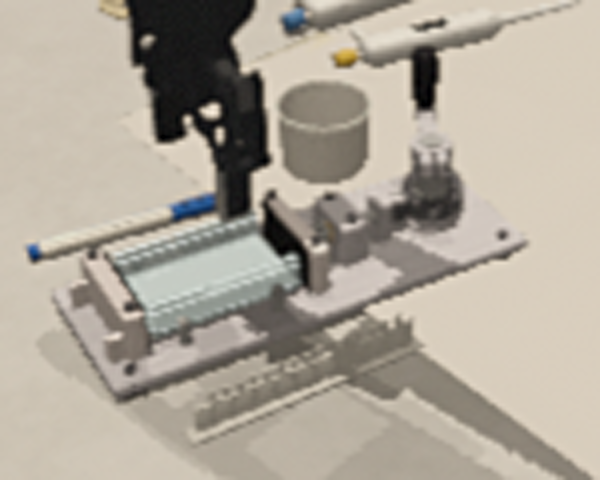

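```bash
python3 -m crank '[[[1,0,0,-0.7,0],[1,0.1,0.3,-0.8,0],[1,0.2,0.8,-0.3,0],[1,0.2,0.8,0,0],[1,0.2,0.8,0,0],[1,0.2,0.8,0,0],[1,0.15,0.6,0,0],[1,0,0,0,0]]]' >/dev/null;  python3 -m crank '[[[1,0,0,0,0]]]' >/dev/null; python3 w.py
python3 - <<'E'
from h import *
snap("wrist","p_wrist"); np.save("p_info.npy",camera_info("wrist"),allow_pickle=True)
places("wrist",["shaft","knob_grip","crank","roller_low","gel_tray"]); snap("scene","p_scene",4,(225,170,375,290)); places("scene",["shaft","knob_grip","gel_tray"])
E
```

```text
t 16.83 tcp [551.7 -30.2 154.8] xaxis [ 0.986 -0.168 -0.002] ang -9.65 z [-0.002  0.001 -1.   ] F [-0.7 -0.  -0.1] open 85.6 q [-0.15 -0.03  1.94  0.    1.23  0.02]
tcp stand 31.32 -111.14
wrist shaft [(0.83, [521.8, -17.8, 71.8])]
wrist knob_grip [(0.67, [559.0, -48.6, 100.0])]
wrist crank [(0.83, [518.8, -19.4, 0.3])]
wrist roller_low [(0.85, [527.3, 3.7, 32.9])]
wrist gel_tray [(0.65, [365.2, -100.5, 1.8])]
scene shaft [(0.87, [523.8, -16.8, 71.5])]
scene knob_grip []
scene gel_tray [(0.92, [356.1, -101.1, 2.2]), (0.62, [551.7, 145.0, 17.1])]
```

View pics/p_wrist.png

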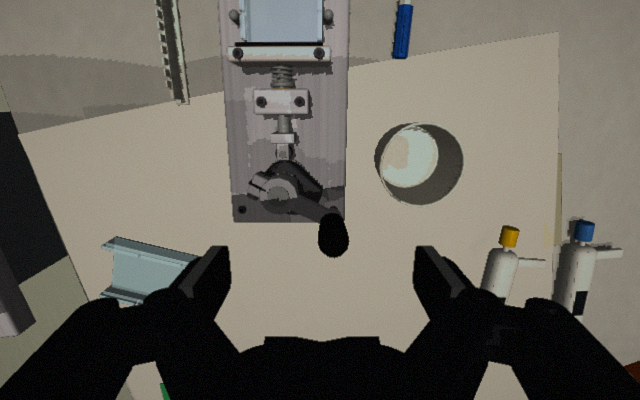

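Run:
```python
from h import *
f=cv2.imread("pics/p_wrist.png")[130:270,220:370]; cv2.imwrite("pics/p_crop.png",cv2.resize(f,None,fx=4,fy=4,interpolation=cv2.INTER_CUBIC))
i=np.load("p_info.npy",allow_pickle=True).item()
k=[r["mask"] for r in regions_of("wrist","knob_grip")]
for m in k[:2]:
    ys,xs=np.nonzero(m); print(xs.mean(),xs.min(),xs.max(),ys.min(),ys.max())
```

```text
332.408203125 319 347 214 258
```

View pics/p_crop.png

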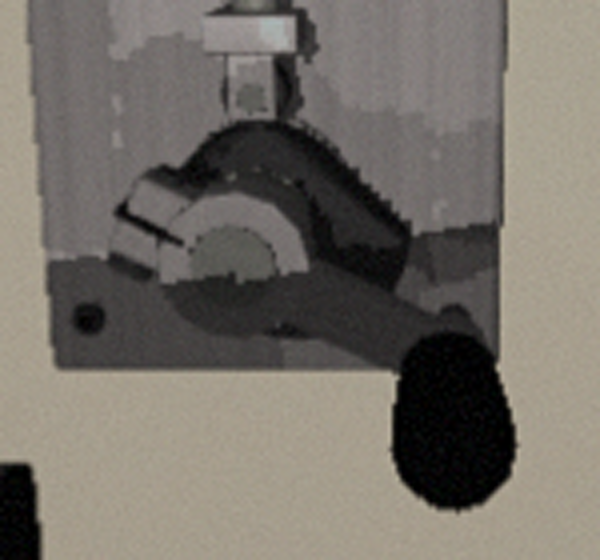

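Run:
```python
from h import *
i=np.load("p_info.npy",allow_pickle=True).item()
kt=ray(None,(333.8,241.8),120,i); h=ray(None,(279,195),75,i); print(kt,h,np.linalg.norm((kt-h)[:2]),np.degrees(np.arctan2(*(kt-h)[1::-1])))
p=np.load("stand.npy");c,s=np.cos(p[2]),np.sin(p[2]);d=h[:2]-p[:2];print("hub in stand",c*d[0]+s*d[1],-s*d[0]+c*d[1])
todelta([kt[0],kt[1],90])
```

```text
[558.03759136 -41.10453955 120.        ] [521.91611453 -17.09634098  75.        ] 43.37228016737159 -33.610064231890625
hub in stand -0.2035105299571427 -103.22810835494246
delta units [0.19  0.28  1.651] mm [ 7.6 11.2 66. ]
```

```bash
python3 -m crank '[[[1,0.2,0.35,0.2,0],[1,0,0,0.1,0],[1,0,0,0,0],[1,0,0,0,0]]]' >/dev/null; python3 w.py
python3 - <<'E'
from h import *
snap("wrist","q_wrist",2,(180,120,470,360)); np.save("q_info.npy",camera_info("wrist"),allow_pickle=True)
places("wrist",["knob_grip","shaft"])
E
```

```text
t 17.72 tcp [558.4 -43.1 144.3] xaxis [ 0.987 -0.163  0.001] ang -9.4 z [ 0.001  0.001 -1.   ] F [ 0.9 -0.2 -1. ] open 85.3 q [-0.17 -0.    1.93  0.    1.21 -0.01]
tcp stand 40.11 -122.72
wrist knob_grip [(0.64, [556.4, -49.7, 99.0])]
wrist shaft [(0.97, [514.6, -15.0, 76.1])]
```

View pics/q_wrist.png

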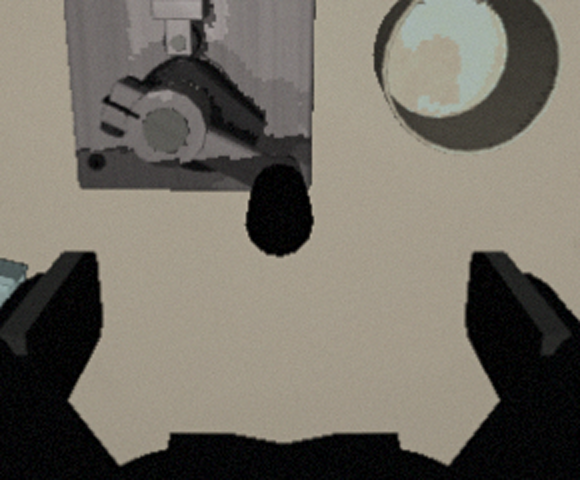

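Run:
```python
from h import *
i=np.load("q_info.npy",allow_pickle=True).item()
for y in (221,223.5): print(ray(None,(180+280/2,120+y/2),120,i))
print(ray(None,(180+167/2,120+130/2),75,i), ray(None,(180+280/2,120+175/2),76,i))
print(proj(None,[[558.4,-43.1,144.3+13+18.7],[558.4,-43.1,120]],i))
```

```text
[558.48446159 -41.16484657 120.        ]
[558.35643141 -41.93561713 120.        ]
[521.49673916 -18.64479998  75.        ] [558.26289682 -41.30622853  76.        ]
[[319.96670447 286.54366686]
 [320.40106575 233.57111884]]
```

```bash
python3 -m crank '[[[1,0,-0.03,0.4,0],[1,0,0,0.4,0],[1,0,0,0.3,0],[1,0,0,0,0]]]' >/dev/null; python3 w.py
python3 - <<'E'
from h import *
todelta([558.4,-42,90])
E
```

```text
t 18.2 tcp [560.6 -41.  102.2] xaxis [ 0.987 -0.162  0.007] ang -9.31 z [ 0.008 -0.    -1.   ] F [ 0.1 -0.9 -0.7] open 85.3 q [-0.17  0.04  1.96  0.    1.13 -0.01]
tcp stand 41.93 -120.29
delta units [-0.052  0.034  0.304] mm [-2.1  1.4 12.1]
```

```bash
python3 -m crank '[[[1,-0.05,0.03,0.25,0],[0.7,0,0,0,0],[0.5,0,0,0,0],[0.4,0,0,0,0],[0.35,0,0,0,0],[0.35,0,0,0,0]]]' 40 >/dev/null; python3 w.py
python3 - <<'E'
from h import *
todelta([558.4,-42,90]);snap("wrist","r_wrist",2,(180,120,470,360)); snap("scene","r_scene",4,(265,110,405,260))
E
```

```text
t 18.7 tcp [559.2 -41.8  93.1] xaxis [ 0.987 -0.161  0.009] ang -9.29 z [ 0.01 -0.   -1.  ] F [ 0.4  0.5 -0.8] open 30.2 q [-0.17  0.05  1.97  0.    1.11 -0.01]
tcp stand 40.67 -121.35
delta units [-0.019  0.007  0.077] mm [-0.8  0.3  3.1]
```

View pics/r_wrist.png

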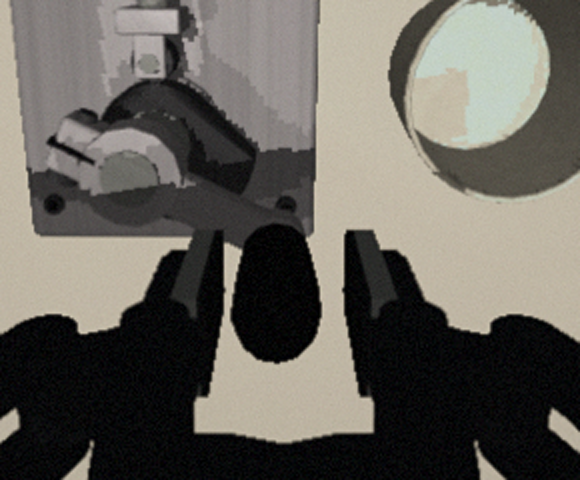

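View pics/r_scene.png

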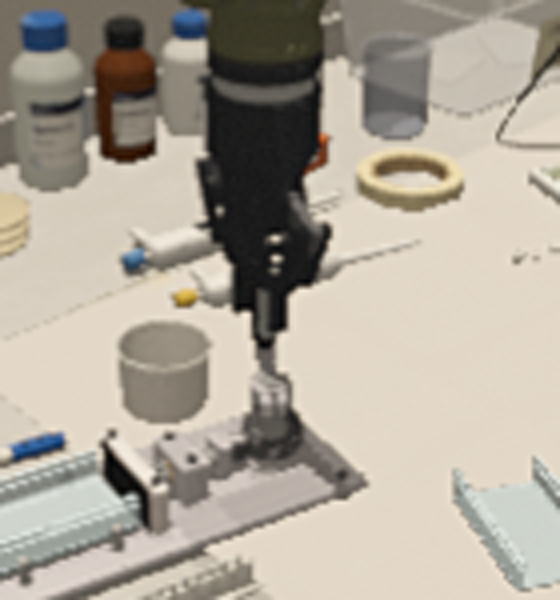

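```bash
python3 -m crank '[[[0.32,-0.03,0,0.08,0],[0.25,0,0,0.01,0],[0.1,0,0,0.01,0],[0,0,0,0.01,0],[0,0,0,0.01,0]]]' 50 >/dev/null; python3 w.py
python3 - <<'E'
from h import *
snap("wrist","s_wrist",2,(180,120,470,360))
E
```

```text
t 19.22 tcp [558.1 -41.3  90.3] xaxis [ 0.987 -0.161  0.009] ang -9.29 z [ 0.009  0.    -1.   ] F [-2.8  0.3  2.6] open 19.0 q [-0.17  0.05  1.98  0.    1.1  -0.01]
tcp stand 39.57 -121.04
```

View pics/s_wrist.png

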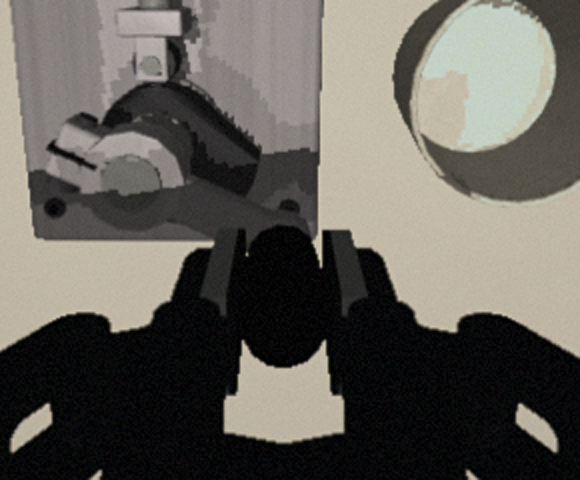

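```bash
cat > c.py <<'E'
import sys,json,os
from h import *
from scipy.optimize import least_squares
s=sense(); L=json.load(open("log.json")) if os.path.exists("log.json") else []
M=rot(s); g=s["tcp_pos"]-18.7*M[:,2]; L.append([s["time"],*g.tolist(),*s["ft_force"].tolist()]); json.dump(L,open("log.json","w"))
A=np.array(L); C=np.array([520.0,-17.3])+(rot()[:2,2]*0)
w=0.3
r=least_squares(lambda c:np.r_[np.hypot(*(A[:,1:3]-c).T)-45,(c-[520.3,-17.7])*w],C); C=r.x
d=g[:2]-C; th=np.arctan2(d[1],d[0]); tang=np.array([np.sin(th),-np.cos(th)])  # clockwise
F=s["ft_force"]; rad=d/np.hypot(*d)
ang0=np.arctan2(*(A[0,1:3]-C)[::-1])
print("t %.2f C %s r %.2f turned %.1f drag %.1f radial %.1f Fz %.1f z %.1f tilt %s open %.1f"%(s["time"],np.round(C,1),np.hypot(*d),np.degrees((ang0-th)%(2*np.pi)) if len(L)>1 else 0,-F[:2]@tang,F[:2]@rad,F[2],s["tcp_pos"][2],np.round(M[:2,2],3),s["opening"]))
step=float(sys.argv[1]) if len(sys.argv)>1 else 4; n=int(sys.argv[2]) if len(sys.argv)>2 else 4
p=g[:2]; a=th
for k in range(n):
    a-=np.radians(step); q=C+45*np.array([np.cos(a),np.sin(a)]); v=M.T@np.r_[q-p,0]/40; p=q; print(np.round(v[:2],3),end=" ")
print()
E
rm -f log.json; python3 c.py 4 4
```

```text
t 19.27 C [519.9 -17.4] r 44.96 turned 0.0 drag -0.7 radial -2.1 Fz 4.6 z 90.2 tilt [0.009 0.   ] open 19.0
[-0.032  0.072] [-0.038  0.069] [-0.043  0.066] [-0.047  0.063]
```

```bash
python3 -m crank '[[[0,-0.032,0.072,0,0],[0,-0.038,0.069,0,0]]]' >/dev/null; python3 c.py 4 4
```

```text
t 19.43 C [519.9 -17.2] r 44.86 turned 7.3 drag 0.8 radial -2.5 Fz 2.5 z 90.2 tilt [0.01  0.002] open 18.8
[-0.039  0.068] [-0.047  0.063] [-0.051  0.06 ] [-0.055  0.056]
```

```bash
python3 -m crank '[[[0,-0.04,0.068,0,0],[0,-0.047,0.063,0,0],[0,-0.051,0.06,0,0]]]' >/dev/null; python3 c.py 4 4
```

```text
t 19.68 C [520.1 -16.8] r 44.83 turned 19.8 drag 1.4 radial -2.6 Fz 2.5 z 90.2 tilt [0.01  0.003] open 18.6
[-0.053  0.058] [-0.06   0.051] [-0.063  0.047] [-0.066  0.042]
```

```bash
python3 -m crank '[[[0,-0.055,0.058,0,0],[0,-0.06,0.051,0,0],[0,-0.063,0.047,0,0],[0,-0.066,0.042,0,0]]]' >/dev/null; python3 c.py 4 4
```

```text
t 20.02 C [520.3 -16.5] r 44.87 turned 37.1 drag 0.8 radial -4.2 Fz 2.6 z 90.2 tilt [0.011 0.006] open 18.4
[-0.069  0.038] [-0.072  0.03 ] [-0.074  0.025] [-0.076  0.02 ]
```

```bash
python3 -m crank '[[[0,-0.069,0.038,0,0],[0,-0.072,0.03,0,0],[0,-0.074,0.025,0,0],[0,-0.076,0.02,0,0]]]' >/dev/null; python3 c.py 4 4
```

```text
t 20.35 C [520.5 -16.3] r 44.89 turned 53.9 drag 1.0 radial -5.5 Fz 2.2 z 90.2 tilt [0.013 0.007] open 18.8
[-0.077  0.016] [-0.078  0.008] [-0.078  0.002] [-0.078 -0.003]
```

```bash
python3 -m crank '[[[0,-0.077,0.01,0,0],[0,-0.078,0.005,0,0],[0,-0.078,0,0,0],[0,-0.078,-0.006,0,0]]]' >/dev/null; python3 c.py 4 4
```

```text
t 20.68 C [520.6 -16.2] r 44.89 turned 70.4 drag 1.2 radial -3.7 Fz 0.9 z 90.2 tilt [0.016 0.006] open 19.4
[-0.078 -0.007] [-0.077 -0.015] [-0.076 -0.02 ] [-0.074 -0.025]
```

```bash
python3 -m crank '[[[0,-0.078,-0.01,0,0],[0,-0.077,-0.016,0,0],[0,-0.076,-0.021,0,0],[0,-0.074,-0.026,0,0]]]' >/dev/null; python3 c.py 4 4
```

```text
t 21.02 C [520.6 -16.2] r 44.99 turned 86.9 drag 0.2 radial -4.1 Fz 0.8 z 90.3 tilt [0.018 0.005] open 18.9
[-0.072 -0.031] [-0.07  -0.036] [-0.067 -0.041] [-0.064 -0.046]
```

```bash
python3 -m crank '[[[0,-0.072,-0.031,0,0],[0,-0.07,-0.036,0,0],[0,-0.067,-0.041,0,0],[0,-0.064,-0.046,0,0]]]' >/dev/null; python3 c.py 4 4
python3 - <<'E'
from h import *
snap("wrist","t_wrist")
E
```

```text
t 21.35 C [520.6 -16.2] r 45.05 turned 103.5 drag 1.1 radial -4.7 Fz -0.4 z 90.3 tilt [0.021 0.004] open 18.6
[-0.059 -0.051] [-0.056 -0.055] [-0.053 -0.058] [-0.048 -0.062]
```

View pics/t_wrist.png

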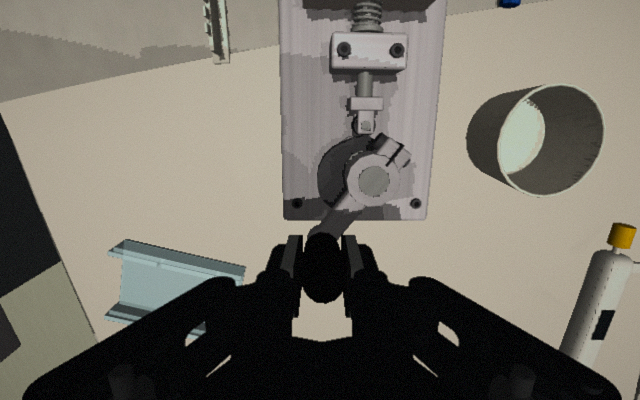

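```bash
python3 -m crank '[[[0,-0.06,-0.051,0,0],[0,-0.056,-0.055,0,0],[0,-0.053,-0.058,0,0],[0,-0.048,-0.062,0,0]]]' >/dev/null; python3 c.py 4 4
```

```text
t 21.73 C [520.5 -16.2] r 45.15 turned 120.1 drag 1.7 radial -4.6 Fz -0.5 z 90.3 tilt [0.022 0.002] open 19.0
[-0.04  -0.068] [-0.039 -0.068] [-0.034 -0.071] [-0.029 -0.073]
```

```bash
python3 -m crank '[[[0,-0.044,-0.065,0,0],[0,-0.038,-0.068,0,0],[0,-0.033,-0.071,0,0]]]' >/dev/null; python3 c.py 4 4
```

```text
t 21.98 C [520.5 -16.3] r 45.20 turned 132.4 drag 1.3 radial -5.0 Fz -0.6 z 90.3 tilt [0.023 0.   ] open 18.8
[-0.024 -0.075] [-0.023 -0.075] [-0.018 -0.076] [-0.012 -0.078]
```

```bash
python3 -m crank '[[[0,-0.024,-0.075,0,0],[0,-0.02,-0.075,0,0],[0,-0.016,-0.076,0,0]]]' >/dev/null; python3 c.py 4 4
```

```text
t 22.23 C [520.4 -16.3] r 45.24 turned 144.3 drag 4.3 radial -3.9 Fz -1.5 z 90.3 tilt [ 0.022 -0.002] open 19.1
[-0.007 -0.079] [-0.007 -0.078] [-0.002 -0.079] [ 0.004 -0.078]
```

```bash
python3 -m crank '[[[0,-0.006,-0.078,0,0],[0,-0.002,-0.078,0,0],[0,0.003,-0.078,0,0]]]' >/dev/null; python3 c.py 4 4
```

```text
t 22.48 C [520.4 -16.2] r 45.18 turned 155.5 drag 2.9 radial -1.7 Fz 0.8 z 90.2 tilt [ 0.019 -0.006] open 18.9
[ 0.007 -0.078] [ 0.008 -0.078] [ 0.014 -0.077] [ 0.019 -0.076]
```

```bash
python3 -m crank '[[[0,0.007,-0.078,0,0],[0,0.01,-0.077,0,0]]]' >/dev/null; python3 c.py 4 4
python3 - <<'E'
from h import *
snap("wrist","u_wrist")
E
```

```text
t 22.65 C [520.3 -16.2] r 45.24 turned 163.4 drag 3.5 radial -2.3 Fz 1.1 z 90.2 tilt [ 0.018 -0.007] open 19.0
[ 0.019 -0.077] [ 0.019 -0.076] [ 0.024 -0.075] [ 0.029 -0.073]
```

View pics/u_wrist.png

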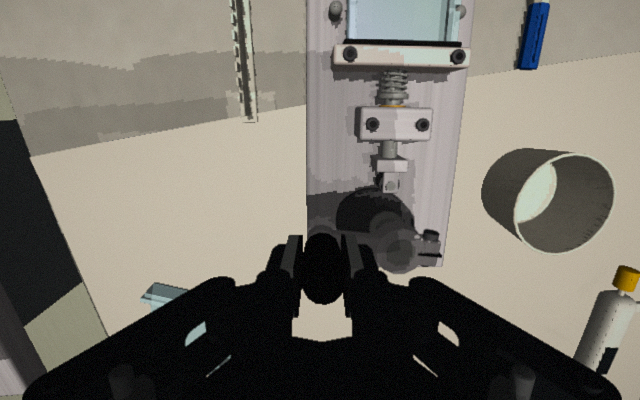

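```bash
python3 -m crank '[[[0,0.019,-0.077,0,0],[0,0.022,-0.076,0,0],[0,0.026,-0.074,0,0]]]' >/dev/null; python3 c.py 4 4
```

```text
t 22.95 C [520.3 -16.2] r 45.28 turned 176.0 drag 2.7 radial -2.0 Fz 1.7 z 90.2 tilt [ 0.016 -0.008] open 18.7
[ 0.037 -0.07 ] [ 0.035 -0.07 ] [ 0.04  -0.068] [ 0.044 -0.065]
```

```bash
python3 -m crank '[[[0,0.033,-0.072,0,0],[0,0.038,-0.069,0,0]]]' >/dev/null; python3 c.py 4 4
```

```text
t 23.12 C [520.3 -16.2] r 45.32 turned 184.3 drag 4.1 radial -2.7 Fz 2.5 z 90.2 tilt [ 0.014 -0.008] open 18.9
[ 0.047 -0.064] [ 0.045 -0.065] [ 0.049 -0.061] [ 0.053 -0.058]
```

```bash
python3 -m crank '[[[0,0.046,-0.064,0,0],[0,0.05,-0.062,0,0]]]' >/dev/null; python3 c.py 4 4
```

```text
t 23.28 C [520.3 -16.2] r 45.30 turned 192.8 drag 3.0 radial -2.3 Fz 3.0 z 90.2 tilt [ 0.013 -0.008] open 19.1
[ 0.056 -0.056] [ 0.054 -0.057] [ 0.058 -0.053] [ 0.061 -0.049]
```

```bash
python3 -m crank '[[[0,0.055,-0.057,0,0],[0,0.058,-0.053,0,0]]]' >/dev/null; python3 c.py 4 4
```

```text
t 23.45 C [520.2 -16.1] r 45.34 turned 200.1 drag 7.2 radial -2.9 Fz 7.0 z 90.1 tilt [ 0.009 -0.009] open 18.9
[ 0.063 -0.048] [ 0.061 -0.05 ] [ 0.064 -0.045] [ 0.067 -0.041]
```

```bash
python3 -m crank '[[[0,0.062,-0.047,-0.01,0],[0,0.065,-0.043,0,0]]]' >/dev/null; python3 c.py 4 4
```

```text
t 23.62 C [520.2 -16.1] r 45.23 turned 206.1 drag 8.8 radial -0.8 Fz 8.6 z 90.1 tilt [ 0.002 -0.011] open 18.6
[ 0.066 -0.043] [ 0.066 -0.043] [ 0.069 -0.038] [ 0.071 -0.034]
```

```bash
python3 -m crank '[[[0,0.069,-0.038,0,0],[0,0.071,-0.033,0,0]]]' >/dev/null; python3 c.py 4 4
```

```text
t 23.78 C [520.2 -16.1] r 45.12 turned 211.6 drag 8.3 radial -1.2 Fz 8.5 z 90.2 tilt [-0.006 -0.012] open 19.1
[ 0.068 -0.039] [ 0.069 -0.037] [ 0.072 -0.032] [ 0.074 -0.027]
```

```bash
python3 -m crank '[[[0,0.069,-0.037,-0.01,0]]]' >/dev/null; python3 c.py 4 2
python3 -m crank '[[[0,0.07,-0.035,0,0]]]' >/dev/null; python3 c.py 4 2
```

```text
t 23.87 C [520.2 -16.1] r 45.27 turned 214.0 drag 11.3 radial -3.8 Fz 7.1 z 90.2 tilt [-0.011 -0.013] open 19.1
[ 0.072 -0.033] [ 0.071 -0.034] 
t 23.95 C [520.2 -16. ] r 45.24 turned 216.1 drag 9.8 radial -2.1 Fz 9.6 z 90.1 tilt [-0.016 -0.015] open 18.7
[ 0.073 -0.031] [ 0.072 -0.031]
```

```bash
python3 -m crank '[[[0,0.072,-0.032,-0.01,0]]]' >/dev/null; python3 c.py 4 2
python3 -m crank '[[[0,0.073,-0.028,0,0]]]' >/dev/null; python3 c.py 4 2
```

```text
t 24.03 C [520.2 -16. ] r 45.18 turned 218.7 drag 11.1 radial -3.4 Fz 6.5 z 90.2 tilt [-0.02  -0.015] open 18.9
[ 0.073 -0.029] [ 0.074 -0.028] 
t 24.12 C [520.2 -16. ] r 45.18 turned 220.3 drag 12.7 radial -2.3 Fz 12.3 z 90.0 tilt [-0.026 -0.017] open 18.4
[ 0.074 -0.026] [ 0.074 -0.025]
```

```bash
python3 -m crank '[[[0,0.075,-0.025,-0.01,0]]]' >/dev/null; python3 c.py 4 2
python3 -m crank '[[[0,0.076,-0.022,-0.01,0]]]' >/dev/null; python3 c.py 4 2
```

```text
t 24.20 C [520.2 -16. ] r 45.11 turned 222.8 drag 6.6 radial -2.1 Fz 3.8 z 90.2 tilt [-0.03  -0.017] open 18.6
[ 0.075 -0.025] [ 0.075 -0.022] 
t 24.28 C [520.2 -16. ] r 45.20 turned 224.3 drag 15.7 radial -2.0 Fz 10.8 z 90.0 tilt [-0.037 -0.018] open 18.6
[ 0.076 -0.021] [ 0.076 -0.02 ]
```

Run:
```python
from h import *
snap("wrist","v_wrist")
```

```text
(no output)
```

View pics/v_wrist.png

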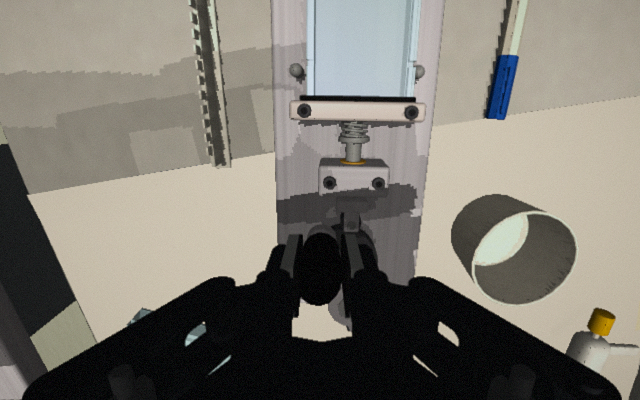

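```bash
python3 -m crank '[[[0,0.077,-0.02,-0.01,0]]]' >/dev/null; python3 c.py 4 2
python3 -m crank '[[[0,0.077,-0.017,-0.01,0]]]' >/dev/null; python3 c.py 4 2
```

```text
t 24.42 C [520.2 -16. ] r 45.25 turned 225.1 drag 15.3 radial -2.4 Fz 11.2 z 89.9 tilt [-0.046 -0.019] open 19.1
[ 0.077 -0.018] [ 0.076 -0.019] 
t 24.50 C [520.2 -16. ] r 45.15 turned 226.7 drag 9.4 radial -2.9 Fz 8.9 z 90.0 tilt [-0.051 -0.02 ] open 19.2
[ 0.076 -0.019] [ 0.077 -0.017]
```

```bash
python3 -m crank '[[[0,0.078,-0.015,-0.01,0]]]' >/dev/null; python3 c.py 4 2
python3 -m crank '[[[0,0.078,-0.012,-0.01,0]]]' >/dev/null; python3 c.py 4 2
```

```text
t 24.58 C [520.3 -15.9] r 45.10 turned 229.8 drag 9.2 radial -2.0 Fz 3.7 z 90.1 tilt [-0.054 -0.019] open 18.9
[ 0.077 -0.016] [ 0.077 -0.013] 
t 24.67 C [520.3 -15.9] r 45.17 turned 232.8 drag 3.1 radial -3.4 Fz 2.5 z 90.1 tilt [-0.056 -0.019] open 18.9
[ 0.078 -0.01 ] [ 0.078 -0.009]
```

```bash
python3 -m crank '[[[0,0.07,-0.009,0,0]]]' >/dev/null; python3 c.py 4 2
python3 -m crank '[[[0,0.07,-0.004,0,0]]]' >/dev/null; python3 c.py 4 2
```

```text
t 24.75 C [520.3 -15.9] r 45.31 turned 236.5 drag 2.4 radial -3.5 Fz 5.0 z 90.0 tilt [-0.056 -0.019] open 19.0
[ 0.079 -0.001] [ 0.078 -0.003] 
t 24.83 C [520.3 -15.9] r 45.40 turned 240.4 drag 0.4 radial -3.3 Fz 3.2 z 90.1 tilt [-0.055 -0.019] open 18.8
[0.079 0.006] [0.078 0.002]
```

```bash
python3 -m crank '[[[0,0.065,0.004,0,0]]]' >/dev/null; python3 c.py 4 2
python3 -m crank '[[[0,0.05,0.007,0,0]]]' >/dev/null; python3 c.py 4 2
python3 -m crank '[[[0,0,0,0,0],[0,0,0,0,0]]]' >/dev/null; python3 c.py 4 2
```

```text
t 24.92 C [520.3 -15.9] r 45.41 turned 243.9 drag 4.0 radial -4.1 Fz 2.7 z 90.1 tilt [-0.055 -0.019] open 19.0
[0.079 0.012] [0.078 0.007] 
t 25.00 C [520.3 -15.8] r 45.47 turned 246.7 drag 2.2 radial -3.4 Fz 3.9 z 90.0 tilt [-0.054 -0.018] open 18.7
[0.078 0.017] [0.078 0.011] 
t 25.17 C [520.3 -15.8] r 45.58 turned 247.2 drag 3.3 radial -5.9 Fz 5.1 z 90.0 tilt [-0.054 -0.019] open 19.2
[0.078 0.02 ] [0.078 0.011]
```

```bash
python3 -m crank '[[[0.25,0,0,0,0]]]' >/dev/null; python3 c.py 4 1
python3 -m crank '[[[0.4,0,0,0,0],[0.6,0,0,0,0],[0.6,0,0,0,0]]]' >/dev/null; python3 c.py 4 1; python3 w.py
python3 - <<'E'
from h import *
snap("wrist","x_wrist")
E
```

```text
t 25.25 C [520.4 -15.8] r 46.03 turned 246.1 drag 1.9 radial -0.4 Fz 0.5 z 89.2 tilt [-0.056 -0.017] open 21.1
[0.078 0.03 ] 
t 25.50 C [520.5 -15.6] r 47.90 turned 245.0 drag -0.1 radial 0.0 Fz 0.5 z 87.7 tilt [-0.057 -0.013] open 51.2
[0.078 0.076] 
t 25.5 tcp [527.3  31.4  87.7] xaxis [ 0.986 -0.159 -0.054] ang -9.16 z [-0.057 -0.013 -0.998] F [0.1 0.  0.5] open 51.2 q [-0.03  0.03  2.01 -0.02  1.16  0.13]
tcp stand -3.08 -54.54
```

View pics/x_wrist.png

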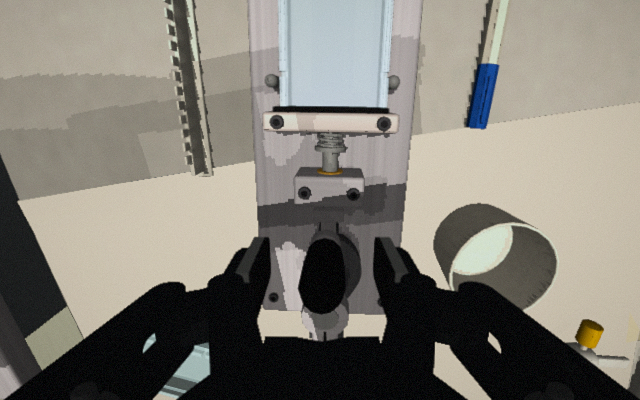

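```bash
python3 -m crank '[[[0.6,-0.01,0,-0.3,0],[0.6,-0.02,0,-0.5,0],[0.6,-0.03,0,-0.6,0],[0.6,0,0,-0.8,0],[0.6,0,0,-0.8,0],[0.6,0,0.2,-0.6,0],[0.6,0,0,0,0]]]' >/dev/null; python3 w.py
python3 - <<'E'
from h import *
snap("wrist","y_wrist"); np.save("y_info.npy",camera_info("wrist"),allow_pickle=True); snap("scene","y_scene",4,(225,150,375,290));places("wrist",["knob_grip","shaft","crank"])
E
```

```text
t 26.13 tcp [530.3  27.2 239.4] xaxis [ 0.986 -0.158 -0.059] ang -9.1 z [-0.061 -0.011 -0.998] F [ 1.2 -0.6  0.9] open 51.4 q [-0.04 -0.11  1.87 -0.01  1.44  0.12]
tcp stand 0.65 -58.11
wrist knob_grip [(0.85, [527.4, 22.6, 99.0])]
wrist shaft [(0.77, [518.3, -19.8, 71.0]), (0.4, [552.1, 149.5, 18.3])]
wrist crank [(0.62, [522.6, -16.0, 0.8]), (0.56, [640.2, -19.9, 24.5])]
```

View pics/y_wrist.png

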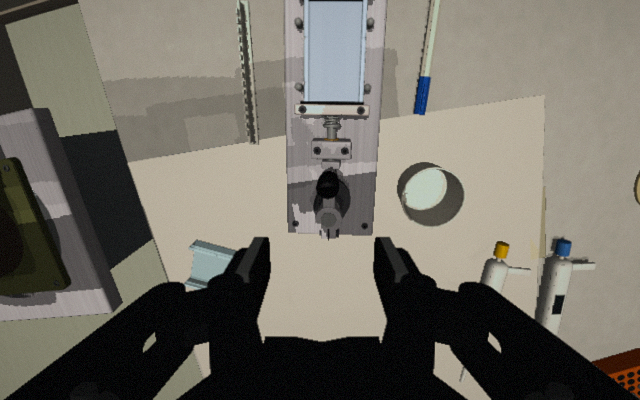

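View pics/y_scene.png

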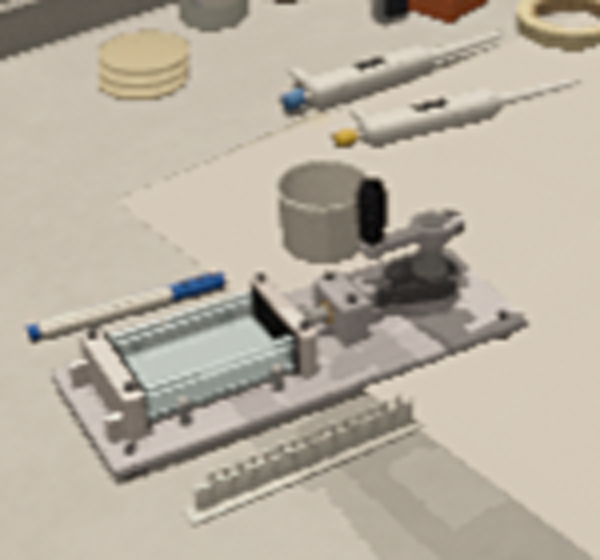

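```bash
python3 -m crank '[[[0.6,0,0.5,-0.3,0],[0.6,0,0.5,-0.3,0],[0.6,0,0.3,0,0],[0.6,0,0,0,0],[0.6,0,0,0,0],[0.6,0,0,0,0],[0.6,0,0,0,0],[0.6,0,0,0,0]]]' >/dev/null; python3 w.py
python3 - <<'E'
from h import *
snap("wrist","z_wrist",4,(270,0,420,150)); info=camera_info("wrist"); np.save("z_info.npy",info,allow_pickle=True);places("wrist",["knob_grip","shaft"])
places("scene",["knob_grip","comb_mid","pen_mid","cup_mid"])
f=cv2.imread("pics/y_wrist.png")[90:245,270:400]; cv2.imwrite("pics/y_crop.png",cv2.resize(f,None,fx=3.8,fy=3.8,interpolation=cv2.INTER_CUBIC))
E
```

```text
t 27.05 tcp [513.8 -21.5 241.2] xaxis [ 0.983 -0.155 -0.097] ang -8.93 z [-0.099 -0.005 -0.995] F [ 0.3 -0.   0.5] open 51.2 q [-0.14 -0.12  1.88 -0.02  1.48  0.02]
tcp stand -7.49 -108.91
wrist knob_grip [(0.55, [530.2, 21.5, 98.2])]
wrist shaft [(0.71, [518.0, -20.7, 75.7]), (0.4, [535.8, 82.9, 0.2])]
scene knob_grip [(0.4, [526.7, 26.9, 97.9])]
scene comb_mid [(0.65, [450.1, 137.4, 11.9])]
scene pen_mid [(0.53, [658.7, 142.2, 2.9])]
scene cup_mid [(0.85, [637.9, -23.1, 22.6])]
```

View pics/z_wrist.png

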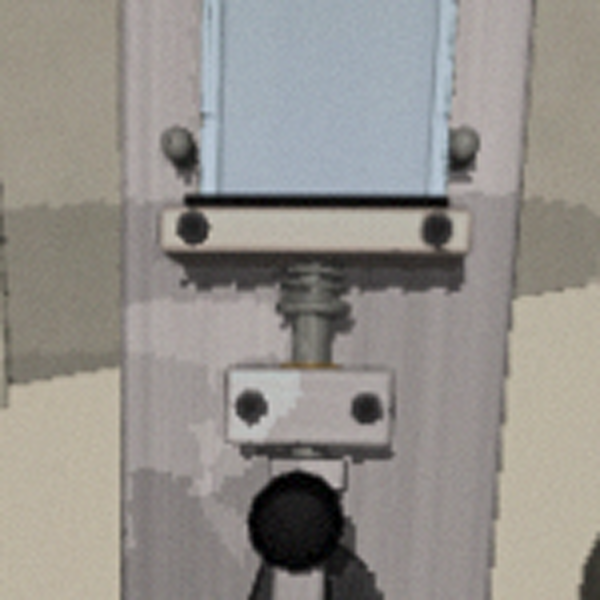

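View pics/y_crop.png

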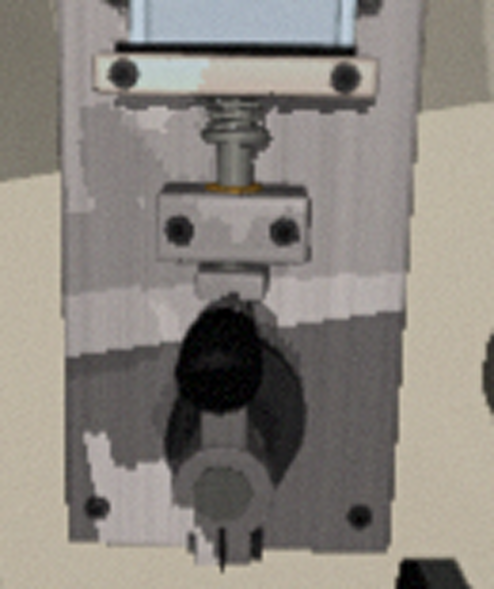

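Run:
```python
from h import *
z=np.load("z_info.npy",allow_pickle=True).item(); y=np.load("y_info.npy",allow_pickle=True).item()
C=np.array([520.4,-15.9])
for i,px in ((z,(344,130.5)),(y,(270+220/3.8,90+372/3.8))):
    k=ray(None,px,120,i); d=k[:2]-C; print(np.round(k,1),np.hypot(*d),np.degrees(np.arctan2(d[1],d[0])))
import json; A=np.array(json.load(open("log.json"))); 
for r in (A[0],A[-3]): d=r[1:3]-C; print(np.degrees(np.arctan2(d[1],d[0])))
```

```text
[528.9  26.8 120. ] 43.526911485685396 78.71887488704125
[528.9  29.1 120. ] 45.772443543345645 79.28905680843205
-34.11840591553678
78.68402187523876
```

```bash
python3 -c "
from bench import *
print(finish_job())"
```

```text
the job is handed in; nothing more can be done
None
```

The gel tray is laid in the stand and sealed. I handed the job in at about 27 s of the 72 s.

- **Tray:** I took the look-alike farthest to the robot's right. The first grip attempt went wrong: the arm drifted up while the fingers closed and pushed the tray about 9 mm. I opened, measured again and gripped it properly. I set the tray on the two ledges between the four pins and let go. The pictures show it flat, with both open ends facing the gates.
- **Crank:** I gripped the knob and led it clockwise the whole way.
  - The drag was 0–2 N on the low arc and rose to about 9–15 N at the end of the rise. Two readings, 15.3 and 15.7 N, were above the 8–13 N given.
  - It fell to 0–4 N from about 231° of turn. I stopped at about 247°, near the middle of the 34° dwell, and released the knob.
- **Last checks:** About 1.5 s after release the knob was still where I left it (78.7° led, 78.7–79.3° seen in the pictures). The gate gasket was pressed against the tray. The comb, pen and cup read within about 5 mm of where they started, which is within the networks' scatter. The gripper was clear and touching nothing.
- **Not confirmed by sight:** I could not see the roller's contact on the cam, because the knob hides it from above. The dwell is judged from the drop in drag and from the crank staying put.
- **Tool tilt:** The tool tilted about 3° while pushing the crank and 6° by the end. It had no visible effect.

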